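# Set a tilting stage to 20 degrees on setting blocks

### The arm

A 6-joint arm with a two-finger parallel gripper is mounted at the origin on a cart in front of the work surface, level with it; the furniture and walls round the work are solid. World frame = base frame: x ahead of the robot, y to its left, z up, the work surface at z = 0. Lengths are in mm, angles in rad, forces in N, time in s.
With the tool pointing down it reaches from about 250 to 850 mm from the base axis. Payload 12.5 kg.
Tool frame: the origin (TCP) lies on the centre line of the jaws, within the pads' length; the fingertips stand 17 mm ahead of it and the grasp point (between the pads) lies 2 mm behind it (bot.tips_ahead is the distance from the TCP to the fingertips, in mm); z points along the fingers, y is the direction in which the jaws open and shut (so a half turn about z gives the same grasp; the last joint's range is limited). The gripper opens to 93 mm and grips with 3 to 60 N. Pads are 15 mm wide; open, the fingers measure 128 mm over their backs; the gripper's body (75 mm by 188 mm) begins 65 mm behind the grasp point.
Start: joints at [1.212, 0.351, 1.652, -0, 1.139, -0.085], TCP at [148.684, 529.507, 198.833] pointing down, gripper open.
Joint ranges: [-2.75, 2.75], [-0.79, 2.1], [0.01, 2.65], [-1.57, 4.71], [0.07, 3.14], [-2.87, 2.87]. Speed limits (rad/s): [2.22, 2.22, 2.79, 3.14, 3.14, 3.14].

### API

Orientations are given as a 3x3 rotation matrix whose columns are the frame's x, y, z axes.
In Python, from plant import telemetry, vision, job, spotter, bot gives the robot as it stands. The module is installed in compiled form; this text tells all that it offers.
- The arm moves only by the shell command python3 -m pendant 'ROWS' [FORCE]. ROWS is a JSON object of lists of equal length, an entry for each row: "rotation": the turn, a rotation vector about the world's x, y, z in degrees, a list of three; "xyz": the shift along the world's x, y, z in mm, a list of three; "gripper": the closure in counts, from 0 (fully open) to 255 (shut). A call has 1 to 5 rows; each row shifts and turns the commanded pose from where the row before left it; what a row does not reach is not made up. A row lasts 1/12 s, in which the tool goes at most 41.7 mm and 7.16 degrees, less where a joint would pass 70% of its speed; a pose out of reach is approached as far as the arm can. A call with a gripper value outside its range is refused whole. The fingers move at their own pace and stop on an object; FORCE is the grip in N (left out, the last holds). Time passes only in rows, so rows that do not move let the fingers close. It gives the time, the measured TCP pose, the force and the opening at its end, in the units of the state.
- telemetry.read_state(): the state, without advancing time (a new reading comes with each control period).
- vision.snapshot(name): name is "side" or "top"; returns a dict with "img" (400x640x3 uint8, red, green, blue), "mtx" (3x3 intrinsics, pixels), "k1" (the pictures are not rectified: a ray, as slopes to the right and down, at radius r is drawn at 1 + k1 r^2 times it, then the intrinsics apply), "eye" and "orientation" of the camera in the world. Camera axes: x right, y up, looking along -z (the intrinsics and any distortion apply to the point x, -y, -z); pixel columns grow to the right and rows downward; lengths in mm; the calibration is good to about 2 mm. A picture is of the moment at which its call begins. There is no depth.
- job.sign_off(): hands the job in, once; it reports no verdict.
Trained networks look in a picture, given as the dict that the camera call returned (one of the last four; its "shot" number tells which), for a name from the list of things; names that differ only in an ending like _2 or _b are one class to them, and where a whole thing is asked for, a point or a joint stands for the part that bears it (a point fixed in the world has none). Each returns a list of dicts, best first, with "confidence" (0 to 1); they miss things now and then, are a little off and sometimes report something else, mostly with a low value. They report only what shows in the picture. A call takes as long as a camera call. They do not tell look-alikes from the thing itself.
- spotter.boxes_of(picture, label): "rect" ([left, top, right, bottom] in pixels, round what is visible of it).
The state is a dict: "t": time; "joint_pos": joint angles; "joint_vel": joint speeds; "effort": joint torques, N m; "ee_pos": TCP position; "orientation": TCP orientation; "force": force on the tool from outside, world axes, zero at the start; "moment": the same for the moment, N m; "opening": finger opening in mm.
Only numpy, scipy, OpenCV 4.12 (cv2) and the standard library are available. Lean on these libraries where they do the work, as an engineer would, in place of code of your own. Each camera call takes 0.05 s, during which the arm holds its last target.

### The job

Set the hinged tilting plate to 20 degrees: stack the two steel setting blocks that give this angle flat on top of each other (stack height = 150 mm times the sine of the angle), swing the plate up by its lever, push the stack under the plate's roller with the blocks lengthwise to the plate, and bring the plate down until the roller rests on the middle of the stack. The third block may go anywhere else; do not shift the flask, the small beaker or the jar.

Things in the scene. Friction and masses are not known exactly. Their poses are not given: they have to be found in the camera images.
- stage: Dark base board, 300 (x) by 450 (y) by 12.7 mm thick, screwed down. Origin: centre of its underside, z up. Bearing blocks of the hinge (x -49 to -65 and 49 to 80 mm, 40 mm high, brake knob on the latter to 60 mm) stand at y = +165 mm. The tilting plate reaches from there towards -y. The part y < 0 is open; from there the stack is pushed along the board's +y under the roller.
- hinge_line (a point): Middle of the tilting plate's hinge line, which runs along the board's x, 12.5 mm above the board's top. The plate is 90 mm wide (x -45 to 45), 12 mm thick; its underside is 12 mm above the line through hinge and roller centre and its free end 162 mm from the hinge line.
- tilt (a joint): Angle of the tilting plate, rad: 0 = level with the roller on the board, grows as the free end rises, stop at 0.62. A friction brake in the hinge holds the plate where it is left: about 6 to 10 N sideways at the lever knob to raise it, about 2 N at the knob or the free end to lower it. Starts between 0 and 0.2.
- lever_knob (a point): Centre of the black ball (28 mm dia.) of the tilting lever: a 10 mm rod on the hinge shaft's near end, 74.5 mm to the board's -x side, 120 mm from the hinge line. With the plate level it leans 0.26 rad from upright towards the board's -y; pushing the ball towards +y (in an arc about the hinge line) raises the plate by the same angle. Axes: those of the plate.
- roller: Steel roller, 25 mm diameter, 78 mm long, on a pin under the plate's free end. Origin: its centre, 150 mm from the hinge line, level with it at angle 0; x along the roller, about which it can turn. On a stack of height H standing on the board, sin(angle) = H / 150 mm. A stack passes under it only if the plate is raised beyond the final angle.
- block_thick: Steel setting block, 40 (x) by 100 (y) by 30 mm high, two 12 mm holes from top to bottom, loose, about 0.4 kg. Origin: centre of its underside. The three blocks lie flat on the board, in any order: one in front of the roller, one to the near side, one to the far side, the long side within 0.3 rad of the board's y.
- block_medium: The same, 40 by 100 by 21.3 mm high, about 0.3 kg. Origin: centre of its underside.
- block_thin: The same, 40 by 100 by 15 mm high, about 0.2 kg. Origin: centre of its underside.
- flask: conical glass flask, 69 mm wide, 118 mm high, on the far side of the board beside the plate. Bystander. Origin: centre of its underside.
- small_beaker: low glass beaker, 51 mm wide, 52 mm high, on the near side of the board. Bystander. Origin: centre of its underside.
- jar: white open plastic jar, 69 mm wide, 134 mm high, on the bench beyond the hinge end of the board. Bystander. Origin: centre of its underside.
Not all that is in view belongs to the job. What is shaped like the block_thick but orange or turquoise is not meant.

How it is judged:
By the outcome, as a careful person would: the job done as asked, in the order asked, and still so for the second after the job is handed in, with the robot touching nothing.
It also fails if it takes over 72 s, if anything falls off the work surface, if the arm or the gripper's body presses on something with over 40 N, if the wrist force passes 120 N, or if a joint passes its speed limit or range.

## Working session

There is one attempt and no reset: what is moved stays moved. The work goes in short steps, Python scripts to look and compute and a shell command to move; the robot and the scene stay as the last step left them, time stands still between calls to the robot, and variables do not carry over. Pictures are saved under pics/ and viewed, and the job is handed in when it is done.

```bash
mkdir -p pics
cat > h.py <<'E'
import numpy as np, cv2
from plant import telemetry, vision, job, spotter, bot
def snap(n,f):
    p=vision.snapshot(n); cv2.imwrite('pics/'+f,p['img'][:,:,::-1]); return p
E
python3 - <<'E'
from h import *
s=telemetry.read_state(); print(s['t'],s['ee_pos'],np.round(s['orientation'],3).tolist(),s['opening'])
for n in('side','top'):
    p=snap(n,n+'0.png'); print(n,p['mtx'].tolist(),p['k1'],p['eye'],np.round(p['orientation'],4).tolist())
    for l in ['stage','tilt','lever_knob','roller','block_thick','block_medium','block_thin','flask','small_beaker','jar']:
        print(l,[(np.round(b['rect']).astype(int).tolist(),round(b['confidence'],2)) for b in spotter.boxes_of(p,l)][:4])
print(telemetry.read_state()['t'])
E
```

```text
0.0 [148.55476093 529.18303054 198.30350903] [[-0.963, 0.27, -0.0], [0.27, 0.963, -0.001], [0.0, -0.001, -1.0]] 92.97797408435865
side [[442.9818288678424, 0.0, 320.17733292765325], [0.0, 442.9818288678424, 195.35284351346374], [0.0, 0.0, 1.0]] 0.01172589709082213 [ 146.28884561 -739.76806126  944.44744554] [[0.9191, 0.2529, -0.3021], [-0.3937, 0.6192, -0.6794], [0.0152, 0.7434, 0.6687]]
stage [([278, 175, 446, 324], 0.67)]
tilt [([305, 175, 371, 237], 0.73)]
lever_knob [([304, 178, 370, 236], 0.79)]
roller []
block_thick [([388, 231, 428, 266], 0.87), ([274, 294, 309, 334], 0.83), ([255, 224, 268, 258], 0.61), ([262, 168, 283, 201], 0.61)]
block_medium [([356, 239, 386, 276], 0.84), ([304, 175, 372, 235], 0.42)]
block_thin [([321, 254, 356, 287], 0.67)]
flask [([359, 176, 384, 215], 0.97)]
small_beaker [([295, 215, 311, 238], 0.6)]
jar [([306, 141, 329, 184], 0.62)]
top [[432.1505676284421, 0.0, 324.7426058956715], [0.0, 432.1505676284421, 198.2869909140822], [0.0, 0.0, 1.0]] -0.005420303319797876 [ 354.12031102  136.17540878 1325.37482302] [[0.0287, 0.9921, -0.122], [-0.9992, 0.0319, 0.0245], [0.0282, 0.1212, 0.9922]]
stage [([287, 130, 438, 225], 0.72)]
tilt [([302, 156, 363, 204], 0.9)]
lever_knob [([300, 159, 363, 209], 0.77)]
roller [([322, 206, 345, 225], 0.27)]
block_thick [([395, 246, 427, 272], 0.83), ([310, 245, 345, 269], 0.76), ([378, 134, 412, 151], 0.74), ([232, 210, 269, 230], 0.73)]
block_medium [([368, 170, 404, 187], 0.96)]
block_thin [([374, 199, 406, 220], 0.94)]
flask [([315, 131, 338, 153], 0.86)]
small_beaker [([324, 204, 344, 226], 0.58)]
jar [([244, 150, 270, 184], 0.93)]
1.1
```

View images.

Run:
```python
import cv2
a=cv2.imread('pics/side0.png')[130:345,230:450];cv2.imwrite('pics/s0c.png',cv2.resize(a,None,fx=2.7,fy=2.7,interpolation=2))
a=cv2.imread('pics/top0.png')[110:290,220:450];cv2.imwrite('pics/t0c.png',cv2.resize(a,None,fx=3,fy=3,interpolation=2))
```

```text
(no output)
```

View pics/s0c.png

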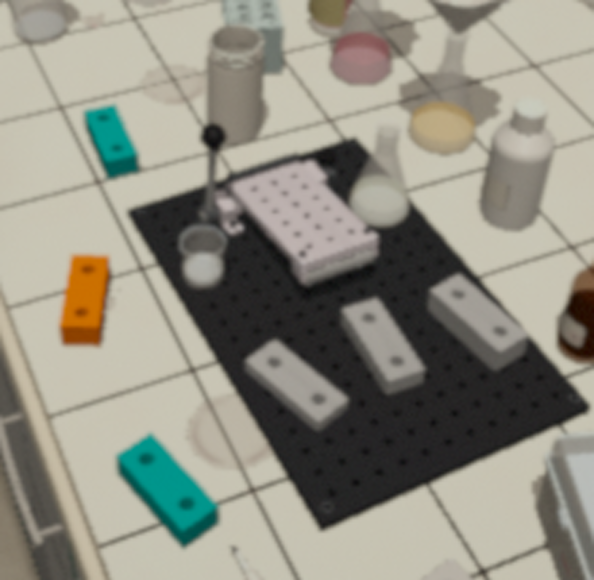

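View pics/t0c.png

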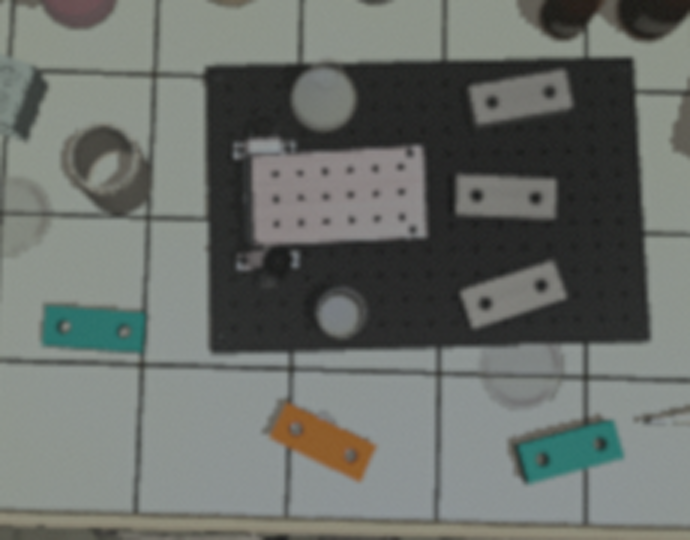

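View pics/side0.png

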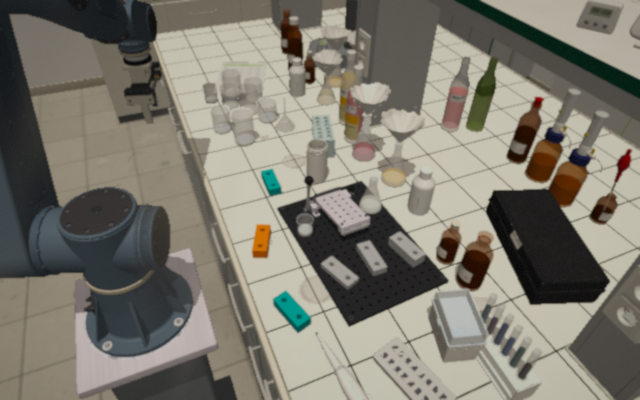

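```bash
cat >> h.py <<'E'
def world(p,uv,z):
    uv=np.atleast_2d(np.array(uv,float)); K=p['mtx']; d=(uv-[K[0,2],K[1,2]])/K[0,0]
    s=d.copy()
    for _ in range(5): s=d/(1+p['k1']*(s**2).sum(1,keepdims=True))
    r=np.c_[s[:,0],-s[:,1],-np.ones(len(s))]@np.array(p['orientation']).T
    e=np.array(p['eye']); return e+r*((z-e[2])/r[:,2])[:,None]
def pix(p,X):
    c=(np.atleast_2d(np.array(X,float))-p['eye'])@np.array(p['orientation']); s=np.c_[c[:,0],-c[:,1]]/-c[:,2:3]
    s=s*(1+p['k1']*(s**2).sum(1,keepdims=True)); return s*p['mtx'][0,0]+[p['mtx'][0,2],p['mtx'][1,2]]
E
cat > m.py <<'E'
from h import *
import pickle
P={n:vision.snapshot(n) for n in('top','side')}; pickle.dump(P,open('P.pkl','wb'))
E
python3 m.py
python3 - <<'E'
import sys; sys.argv=['x']
from h import *
import pickle; P=pickle.load(open('P.pkl','rb'))
# board corners
T={'top':[(289,132),(430.7,129.7),(436.3,223),(290.3,227)],'side':[(361,182),(447,281),(350,325),(278,209)]}
for n in T:
    g=cv2.cvtColor(P[n]['img'],cv2.COLOR_RGB2GRAY)
    c=np.float32(T[n]).reshape(-1,1,2); c=cv2.cornerSubPix(g,c,(4,4),(-1,-1),(3,50,.01)).reshape(-1,2)
    w=world(P[n],c,12.7)[:,:2]; print(n,c.round(1).tolist()); print(w.round(1).tolist(),'centre',w.mean(0).round(1),[np.linalg.norm(w[i]-w[(i+1)%4]).round(1) for i in range(4)])
E
```

```text
top [[286.5, 134.3000030517578], [430.29998779296875, 128.60000610351562], [436.29998779296875, 223.10000610351562], [290.5, 228.39999389648438]]
[[712.0, 228.5], [747.1, -222.2], [450.0, -240.1], [420.3, 204.7]] centre [582.3  -7.3] [np.float64(452.0), np.float64(297.6), np.float64(445.8), np.float64(292.7)]
side [[361.0, 180.89999389648438], [448.3999938964844, 281.0], [348.5, 326.1000061035156], [276.3999938964844, 208.1999969482422]]
[[718.6, 221.6], [744.8, -225.2], [447.1, -244.2], [420.9, 203.8]] centre [582.9 -11. ] [np.float64(447.6), np.float64(298.3), np.float64(448.7), np.float64(298.2)]
```

```bash
cat > fit.py <<'E'
from h import *
from scipy.optimize import minimize, least_squares
S=6
def hull(p,X,shape,off,blur=0.8):
    u=(pix(p,X)-off+.5)*S-.5; m=np.zeros((shape[0]*S,shape[1]*S),np.uint8)
    h=cv2.convexHull(np.float32(u)); cv2.fillConvexPoly(m,np.int32(np.round(h*16)),255,shift=4)
    m=cv2.GaussianBlur(m.astype(np.float32)/255,(0,0),blur*S); return cv2.resize(m,(shape[1],shape[0]),interpolation=cv2.INTER_AREA)
def box(x,y,th,h,z0,lx=20,ly=50):
    c,s=np.cos(th),np.sin(th); a=np.array([[-lx,-ly],[lx,-ly],[lx,ly],[-lx,ly]]); a=a@np.array([[c,s],[-s,c]])+[x,y]
    return np.r_[np.c_[a,np.full(4,z0)],np.c_[a,np.full(4,z0+h)]]
def fitbox(views,x0,h=None,z0=12.7,pad=6):
    R=[]
    for p in views:
        u=pix(p,box(*x0[:3],30 if h is None else h,z0)); a=np.floor(u.min(0)).astype(int)-pad; b=np.ceil(u.max(0)).astype(int)+pad
        g=cv2.cvtColor(p['img'],cv2.COLOR_RGB2GRAY)[a[1]:b[1],a[0]:b[0]].astype(np.float32)
        lo=np.percentile(g,15); hi=np.percentile(g,85); t=cv2.threshold(g.astype(np.uint8),0,255,cv2.THRESH_OTSU)[0]
        g=np.clip((g-t)/(hi-lo)*3+.5,0,1); R.append((p,a,g))
    def cost(v):
        hh=v[3] if h is None else h; X=box(*v[:3],hh,z0)
        return sum(np.sum((hull(p,X,g.shape,a)-g)**2) for p,a,g in R)
    v0=list(x0[:3])+([22] if h is None else [])
    best=None
    for sg in(8,4):
        sim=[v0]+[[v0[j]+((sg,sg,.1,6)[j] if i==j else 0) for j in range(len(v0))] for i in range(len(v0))]
        r=minimize(cost,v0,method='Nelder-Mead',options=dict(initial_simplex=sim,xatol=.01,fatol=.001)); v0=list(r.x)
    return r.x,r.fun
def edgefit(p,segs_fn,v0,rng=5,it=6):
    """segs_fn(v)->list of (A,B) 3D; find max gradient along normals"""
    g=cv2.GaussianBlur(cv2.cvtColor(p['img'],cv2.COLOR_RGB2GRAY).astype(np.float32),(0,0),.7); v=np.array(v0,float)
    for k in range(it):
        r_=rng if k<2 else 2.5; obs=[]
        for si,(A,B) in enumerate(segs_fn(v)):
            n=30
            for t in np.linspace(.06,.94,n):
                q=pix(p,[np.array(A)*(1-t)+np.array(B)*t])[0]; e=pix(p,[B])[0]-pix(p,[A])[0]; nn=np.array([-e[1],e[0]])/np.linalg.norm(e)
                o=np.arange(-r_,r_+.01,.25); L=q+o[:,None]*nn
                s=cv2.remap(g,np.float32(L[:,:1]),np.float32(L[:,1:]),1)[:,0]; d=np.abs(np.gradient(s)); i=d.argmax()
                if d[i]>3: obs.append((si,t,q+o[i]*nn,nn))
        def res(v):
            S_=segs_fn(v); return [ (pix(p,[np.array(S_[si][0])*(1-t)+np.array(S_[si][1])*t])[0]-m)@nn for si,t,m,nn in obs]
        r=least_squares(res,v,loss='soft_l1',f_scale=.5); v=r.x
    return v,np.sqrt(np.mean(np.minimum(np.abs(r.fun),3)**2)),len(obs)
def boardsegs(v):
    X=box(*v[:3],12.7,0,150,225)[4:]; return [(X[i],X[(i+1)%4]) for i in range(4)]
E
cat > f1.py <<'E'
from fit import *
import pickle; P=pickle.load(open('P.pkl','rb'))
for n in P: print(n,edgefit(P[n],boardsegs,[582.5,-9,.065]))
C={'far':(672,-107),'mid':(0,0),'near':(0,0)}
T=P['top']; cen={'far':(220+521/3,110+97/3),'mid':(220+506/3,110+197/3),'near':(220+514/3,110+294/3)}
for k,c in cen.items():
    w=world(T,[c],35)[0]; 
    for nm,vs in(('top',[T]),('side',[P['side']]),('both',[T,P['side']])):
        if nm=='both':print(k,nm,[ (np.round(x,3).tolist(),round(f,2)) for x,f in [fitbox(vs,[w[0],w[1],0.06])]])
        for h in (15,21.3,30):
            x,f=fitbox(vs,[w[0],w[1],.06],h); print(k,nm,h,np.round(x,3).tolist(),round(f,2))
E
python3 f1.py
```

```text
top (array([ 5.85208022e+02, -8.25011164e+00,  6.00690543e-02]), np.float64(0.34612434807704284), 120)
side (array([ 5.84037994e+02, -1.05814967e+01,  5.95604040e-02]), np.float64(0.5636523006509895), 118)
far top 15 [697.895, -103.473, 0.213] 29.36
far top 21.3 [696.974, -102.752, 0.217] 75.66
far top 30 [695.61, -101.887, 0.214] 137.59
far side 15 [747.163, -85.215, -0.407] 419.15
far side 21.3 [745.73, -83.381, -0.357] 428.34
far side 30 [746.445, -82.041, -0.294] 452.13
far both [([723.147, -106.774, 1.262, 174.072], np.float64(500.64))]
far both 15 [699.775, -95.634, 0.207] 698.3
far both 21.3 [698.305, -96.141, 0.244] 757.0
far both 30 [699.559, -98.924, 0.317] 877.7
mid top 15 [592.674, -89.026, -0.016] 28.4
mid top 21.3 [592.038, -88.41, -0.01] 31.77
mid top 30 [591.212, -87.594, -0.007] 41.84
mid side 15 [595.658, -78.85, -0.012] 135.83
mid side 21.3 [593.689, -82.145, -0.014] 155.21
mid side 30 [590.975, -85.604, -0.031] 206.15
mid both [([592.583, -85.921, -0.021, 20.74], np.float64(210.43))]
mid both 15 [593.884, -84.935, -0.016] 217.5
mid both 21.3 [592.633, -85.658, -0.014] 209.94
mid both 30 [591.114, -86.969, -0.013] 250.44
near top 15 [492.062, -97.534, 0.342] 30.45
near top 21.3 [491.745, -96.883, 0.348] 32.07
near top 30 [490.983, -96.108, 0.352] 36.72
near side 15 [493.608, -91.649, 0.333] 207.47
near side 21.3 [492.093, -94.163, 0.338] 251.85
near side 30 [489.937, -95.109, 0.294] 335.32
near both [([491.81, -94.662, 0.341, 16.943], np.float64(285.81))]
near both 15 [492.595, -94.538, 0.351] 267.98
near both 21.3 [491.718, -96.084, 0.338] 290.91
near both 30 [491.162, -95.659, 0.33] 374.64
```

```bash
cat > f2.py <<'E'
from fit import *
import pickle; P=pickle.load(open('P.pkl','rb'))
B={n:edgefit(P[n],boardsegs,[584.5,-9,.06])[0] for n in P}
m=np.mean(list(B.values()),0); print('board',m.round(3))
for n in P: d=m-B[n]; P[n]['eye']=np.array(P[n]['eye'])+[d[0],d[1],0]
for k,v0 in {'far':(697,-102,.21),'mid':(592.5,-87.5,-.01),'near':(491.8,-96.5,.34)}.items():
    for h in(15,21.3,30):
        def segs(v):
            X=box(*v[:3],h,12.7)[4:]; return [(X[i],X[(i+1)%4]) for i in range(4)]
        o=[]
        for n in P:
            v,r,c=edgefit(P[n],segs,v0,rng=4); o.append((v.round(3).tolist(),round(r,2),c))
        print(k,h,*o, 'diff',np.round(np.array(o[0][0])-o[1][0],2))
E
python3 f2.py
```

```text
board [ 5.84567e+02 -9.39500e+00  6.00000e-02]
far 15 ([695.385, -103.435, 0.211], np.float64(0.45), 120) ([703.182, -85.784, 0.228], np.float64(1.03), 120) diff [ -7.8  -17.65  -0.02]
far 21.3 ([693.587, -102.281, 0.217], np.float64(0.44), 120) ([699.516, -90.203, 0.216], np.float64(1.02), 120) diff [ -5.93 -12.08   0.  ]
far 30 ([691.388, -100.687, 0.213], np.float64(0.39), 120) ([695.763, -96.253, 0.172], np.float64(1.05), 120) diff [-4.38 -4.43  0.04]
mid 15 ([590.596, -88.501, -0.001], np.float64(0.36), 120) ([594.327, -79.844, -0.008], np.float64(0.47), 120) diff [-3.73 -8.66  0.01]
mid 21.3 ([589.337, -87.321, -0.004], np.float64(0.36), 120) ([591.293, -84.332, -0.004], np.float64(0.44), 120) diff [-1.96 -2.99  0.  ]
mid 30 ([587.712, -85.94, 0.002], np.float64(0.31), 120) ([587.201, -90.337, -0.016], np.float64(0.39), 120) diff [0.51 4.4  0.02]
near 15 ([490.577, -97.593, 0.345], np.float64(0.36), 120) ([492.598, -93.964, 0.351], np.float64(0.48), 120) diff [-2.02 -3.63 -0.01]
near 21.3 ([489.745, -96.438, 0.35], np.float64(0.3), 120) ([489.983, -98.383, 0.347], np.float64(0.42), 120) diff [-0.24  1.94  0.  ]
near 30 ([489.043, -94.789, 0.348], np.float64(0.28), 120) ([486.799, -104.421, 0.345], np.float64(0.34), 120) diff [2.24 9.63 0.  ]
```

Run:
```python
from h import *
import pickle; P=pickle.load(open('P.pkl','rb'))
s=P['side']
for nm,u in {'brown1base':(446,262),'brown2base':(470,288),'whitebottlebase':(419,213),'flaskbase':(371,213),'bkr':(304,236),'jar':(317,181)}.items(): print(nm,world(s,[u],0).round(0))
t=P['top']
for nm,u in {'b1':(220+565/3,110+15/3),'b2':(220+640/3,110+15/3),'flask':(327,142)}.items(): print(nm,world(t,[u],0).round(0),world(t,[u],100).round(0))
a=s['img'][190:330,360:520,::-1];cv2.imwrite('pics/s1c.png',cv2.resize(a,None,fx=4,fy=4,interpolation=2))
a=t['img'][20:180,300:460,::-1];cv2.imwrite('pics/t1c.png',cv2.resize(a,None,fx=3.5,fy=3.5,interpolation=2))
```

```text
brown1base [[ 785. -162.    0.]]
brown2base [[ 792. -258.   -0.]]
whitebottlebase [[822.  31.   0.]]
flaskbase [[685.  87.   0.]]
bkr [[460.  76.   0.]]
jar [[591. 289.   0.]]
b1 [[ 793. -155.    0.]] [[ 760. -133.  100.]]
b2 [[ 796. -235.    0.]] [[ 762. -207.  100.]]
flask [[695. 101.   0.]] [[670. 104. 100.]]
```

View pics/s1c.png

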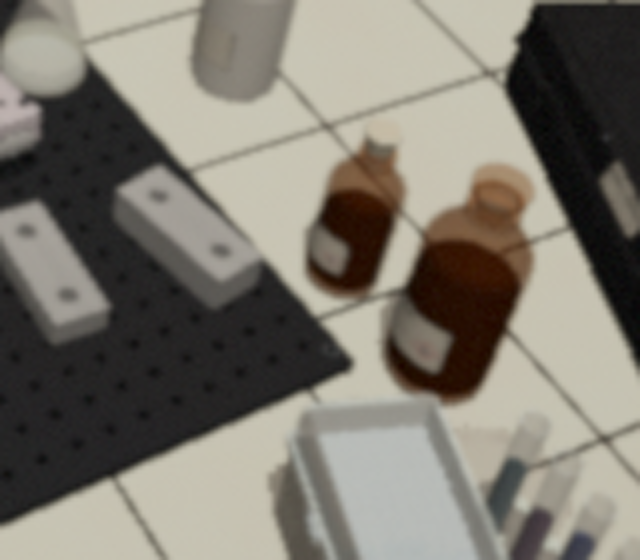

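View pics/t1c.png

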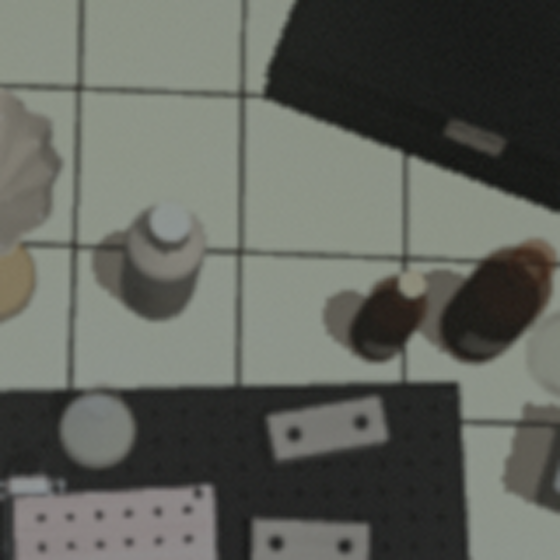

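```bash
R='python3 -m pendant'
$R '{"rotation":[[0,0,-3.71],[0,0,-3.71],[0,0,-3.71],[0,0,-3.71],[0,0,-3.71]],"xyz":[[22,-30.8,0],[22,-30.8,0],[22,-30.8,0],[22,-30.8,0],[22,-30.8,0]],"gripper":[70,70,70,70,70]}' 40
```

```text
t: 1.62
ee_pos: [259.3, 374.0, 198.9]
orientation: [[-0.825, 0.565, 0.0], [0.565, 0.825, 0.0], [-0.0, 0.0, -1.0]]
force: [1.0, -0.7, 0.0]
opening: 68.3
```

```bash
R='python3 -m pendant'
$R '{"rotation":[[0,0,-3.71],[0,0,-3.71],[0,0,-3.71],[0,0,-3.71],[0,0,-3.71]],"xyz":[[22,-30.8,0],[22,-30.8,0],[22,-30.8,0],[22,-30.8,0],[22,-30.8,0]],"gripper":[70,70,70,70,70]}'
$R '{"rotation":[[0,0,-3.71],[0,0,-3.71],[0,0,-3.71],[0,0,-3.71],[0,0,-3.71]],"xyz":[[22,-30.8,0],[22,-30.8,0],[22,-30.8,0],[22,-30.8,0],[22,-30.8,0]],"gripper":[70,70,70,70,70]}'
$R '{"rotation":[[0,0,-3.71],[0,0,-3.71],[0,0,-3.71],[0,0,-3.71],[0,0,-3.71]],"xyz":[[22,-30.8,-10],[22,-30.8,-10],[22,-30.8,-10],[22,-30.8,-10],[22,-30.8,-10]],"gripper":[70,70,70,70,70]}'
```

```text
t: 2.03
ee_pos: [369.5, 219.9, 199.1]
orientation: [[-0.602, 0.798, 0.001], [0.798, 0.602, 0.0], [-0.0, 0.001, -1.0]]
force: [1.0, 1.3, 0.2]
opening: 67.6
t: 2.45
ee_pos: [479.5, 65.7, 199.0]
orientation: [[-0.317, 0.949, 0.0], [0.949, 0.317, 0.0], [-0.0, 0.0, -1.0]]
force: [-0.3, 0.6, 0.2]
opening: 67.3
t: 2.87
ee_pos: [589.5, -88.3, 148.3]
orientation: [[0.001, 1.0, 0.0], [1.0, -0.001, 0.0], [0.0, 0.0, -1.0]]
force: [0.3, 1.2, 0.6]
opening: 67.8
```

```bash
R='python3 -m pendant'
$R '{"rotation":[[0,0,0],[0,0,0],[0,0,0],[0,0,0],[0,0,0]],"xyz":[[0,2,-35],[0,0,-35],[0,0,-25],[0,0,-14],[0,0,-6]],"gripper":[70,70,70,70,70]}'
$R '{"rotation":[[0,0,0],[0,0,0],[0,0,0],[0,0,0],[0,0,0]],"xyz":[[0,0,0],[0,0,0],[0,0,0],[0,0,0],[0,0,0]],"gripper":[255,255,255,255,255]}'
```

```text
t: 3.28
ee_pos: [587.4, -84.3, 31.3]
orientation: [[-0.002, 1.0, -0.004], [1.0, 0.002, 0.001], [0.001, -0.004, -1.0]]
force: [-0.5, -0.6, 0.3]
opening: 67.5
t: 3.7
ee_pos: [589.2, -84.6, 34.9]
orientation: [[-0.002, 1.0, 0.002], [1.0, 0.002, -0.0], [-0.0, 0.002, -1.0]]
force: [-0.4, -0.2, 0.0]
opening: 38.9
```

```bash
R='python3 -m pendant'
$R '{"rotation":[[0,0,0],[0,0,1.7],[0,0,1.8],[0,0,0],[0,0,0]],"xyz":[[0,0,5],[0,0,0],[0,0,0],[0,0,-2],[0,0,-3]],"gripper":[255,255,255,255,255]}'
$R '{"rotation":[[0,0,0],[0,0,0],[0,0,0],[0,0,0],[0,0,0]],"xyz":[[0,0,0],[0,0,0],[0,0,0],[0,0,0],[0,0,10]],"gripper":[255,255,70,70,70]}'
$R '{"rotation":[[0,0,2],[0,0,2],[0,0,2],[0,0,2],[0,0,0.6]],"xyz":[[0,0,35],[20,-3,35],[30,-3,10],[30,-4,0],[24,-3,0]],"gripper":[70,70,70,70,70]}'
cat > f3.py <<'E'
from fit import *
import sys
P={n:snap(n,n+sys.argv[1]+'.png') for n in('top','side')}
import pickle; pickle.dump(P,open('P1.pkl','wb'))
E
python3 f3.py 2
python3 - <<'E'
import cv2
a=cv2.imread('pics/side2.png')[130:345,230:480];cv2.imwrite('pics/s2c.png',cv2.resize(a,None,fx=2.7,fy=2.7,interpolation=2))
E
```

```text
t: 4.12
ee_pos: [589.0, -84.5, 34.3]
orientation: [[-0.062, 0.998, 0.001], [0.998, 0.062, -0.0], [-0.0, 0.001, -1.0]]
force: [-0.4, 0.2, 0.4]
opening: 5.0
t: 4.53
ee_pos: [587.6, -84.3, 42.7]
orientation: [[-0.063, 0.998, -0.003], [0.998, 0.063, 0.001], [0.001, -0.003, -1.0]]
force: [0.8, 0.1, -0.6]
opening: 15.8
t: 4.95
ee_pos: [694.9, -97.8, 126.4]
orientation: [[-0.213, 0.977, 0.003], [0.977, 0.213, -0.001], [-0.001, 0.003, -1.0]]
force: [0.1, 0.4, 0.0]
opening: 48.8
```

View pics/s2c.png

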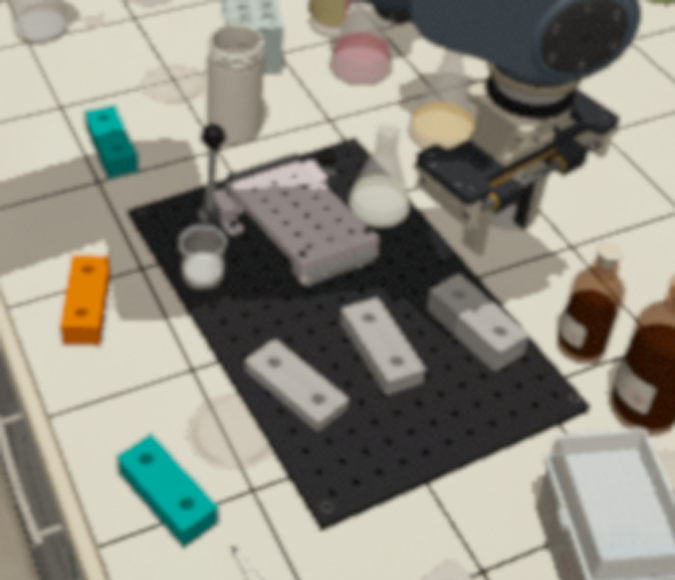

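```bash
cat > f4.py <<'E'
from fit import *
import pickle; P=pickle.load(open('P1.pkl','rb')); P0=pickle.load(open('P.pkl','rb'))
s=telemetry.read_state(); print(s['t'],s['ee_pos'],s['opening'])
R=np.array(s['orientation'])
for n in P:
    print(n,pix(P[n],[s['ee_pos'],s['ee_pos']+R@[0,34,17],s['ee_pos']+R@[0,-34,17]]).round(1).tolist())
    for l in('block_medium','block_thick','block_thin'): print(l,[(np.round(b['rect'],1).tolist(),round(b['confidence'],2)) for b in spotter.boxes_of(P[n],l)][:2])
E
python3 f4.py
python3 - <<'E'
import cv2
a=cv2.imread('pics/top2.png')[60:290,220:480];cv2.imwrite('pics/t2c.png',cv2.resize(a,None,fx=2.5,fy=2.5,interpolation=2))
E
```

```text
5.05 [695.00733605 -97.85057143 124.47676164] 57.03134321652952
top [[397.9, 133.7], [394.4, 124.1], [399.1, 146.5]]
block_medium [([368.1, 169.2, 383.3, 184.7], 0.57)]
block_thick [([230.1, 213.3, 267.7, 228.1], 0.65)]
block_thin [([288.7, 129.3, 391.7, 223.9], 0.38)]
side [[412.3, 223.6], [420.7, 222.9], [401.8, 233.6]]
block_medium [([355.9, 244.1, 386.0, 275.5], 0.66)]
block_thick [([392.3, 231.5, 430.6, 268.7], 0.78), ([252.7, 226.1, 268.5, 257.5], 0.76)]
block_thin [([319.7, 257.3, 358.3, 288.7], 0.64)]
```

View pics/t2c.png

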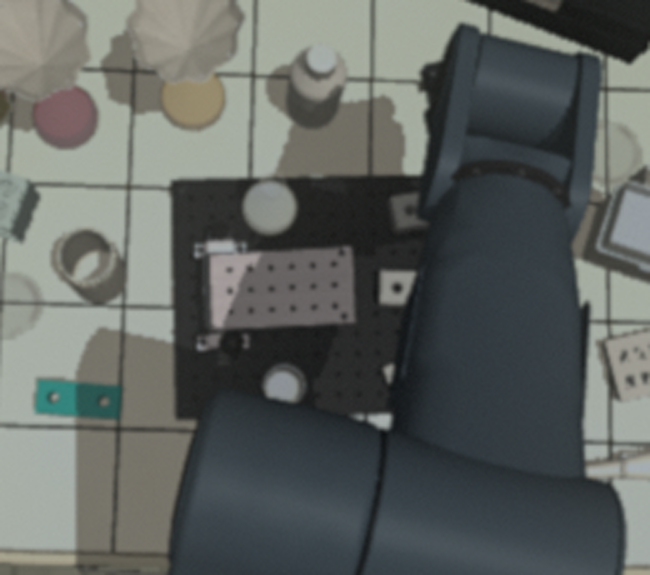

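Run:
```python
from h import *
print(bot, [a for a in dir(bot) if a[0]!='_'], bot.tips_ahead)
for n in('telemetry','vision','job','spotter'):
    import plant; print(n,[a for a in dir(getattr(plant,n)) if a[0]!='_'])
import pickle; P=pickle.load(open('P1.pkl','rb'))
a=P['side']['img'][150:270,360:480,::-1];cv2.imwrite('pics/s3c.png',cv2.resize(a,None,fx=5,fy=5,interpolation=2))
```

```text
<Robot object at 0x7efe81ec4050> ['PlanningError', 'tips_ahead'] 17.0
telemetry ['read_state']
vision ['snapshot']
job ['sign_off']
spotter ['boxes_of']
```

View pics/s3c.png

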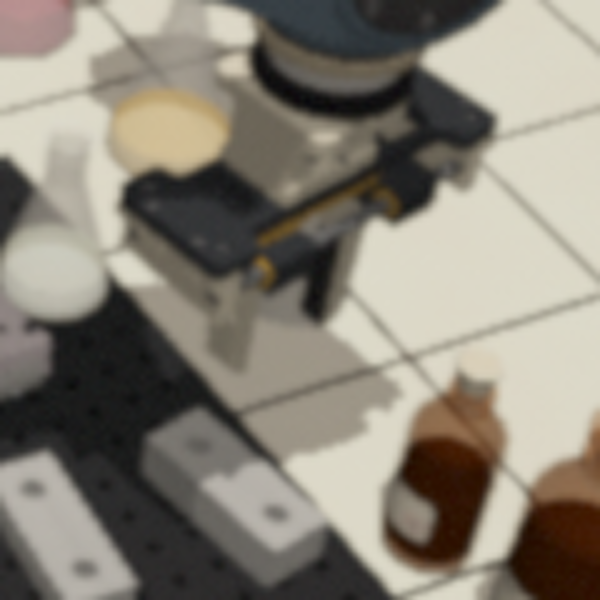

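Run:
```python
from h import *
import pickle; P=pickle.load(open('P1.pkl','rb')); p=P['side']
e=np.array([694.9,-97.8,126.4]); R=np.array([[-0.213, 0.977, 0.003], [0.977, 0.213, -0.001], [-0.001, 0.003, -1.0]])
# finger centre: jaw +-(24.5+~9)
for dz in(0,10,20,30): print(dz,pix(p,[e+R@[0,s*33,17]+[0,0,dz] for s in(1,-1)]).round(1).tolist())
for dy in(10,20,30): print(dy,pix(p,[e+R@[0,s*33,17]+[0,dy,0] for s in(1,-1)]).round(1).tolist())
```

```text
0 [[420.5, 222.5], [402.2, 232.9]]
10 [[421.1, 219.8], [402.7, 230.2]]
20 [[421.7, 217.1], [403.3, 227.5]]
30 [[422.4, 214.4], [403.8, 224.8]]
10 [[418.4, 220.0], [400.2, 230.3]]
20 [[416.4, 217.6], [398.2, 227.7]]
30 [[414.4, 215.1], [396.3, 225.2]]
```

```bash
R='python3 -m pendant'
$R '{"rotation":[[0,0,0],[0,0,0],[0,0,0],[0,0,0],[0,0,0]],"xyz":[[-2,-1,-30],[0,0,-25],[0,0,-20],[0,0,-10],[0,0,0]],"gripper":[70,70,70,70,70]}'
python3 f3.py 4
python3 f4.py
python3 - <<'E'
import cv2
a=cv2.imread('pics/side4.png')[170:290,360:480];cv2.imwrite('pics/s4c.png',cv2.resize(a,None,fx=5,fy=5,interpolation=2))
E
```

```text
t: 5.77
ee_pos: [689.2, -98.2, 36.8]
orientation: [[-0.212, 0.977, -0.004], [0.977, 0.212, 0.001], [0.001, -0.003, -1.0]]
force: [-0.0, 0.6, -0.6]
opening: 67.5
5.8667 [691.00245665 -98.57250581  39.87208967] 67.43231071602216
top [[392.7, 142.4], [389.5, 133.3], [393.9, 154.4]]
block_medium [([366.8, 168.8, 380.7, 184.2], 0.47)]
block_thick [([375.4, 138.8, 383.1, 153.4], 0.67), ([233.4, 211.8, 269.5, 227.9], 0.6)]
block_thin []
side [[406.4, 246.0], [414.5, 244.8], [396.4, 255.5]]
block_medium [([358.9, 240.3, 387.7, 275.2], 0.63)]
block_thick [([259.5, 168.8, 285.0, 200.2], 0.95), ([271.9, 292.4, 309.7, 331.3], 0.9)]
block_thin [([321.4, 257.4, 356.3, 288.5], 0.75)]
```

View pics/s4c.png

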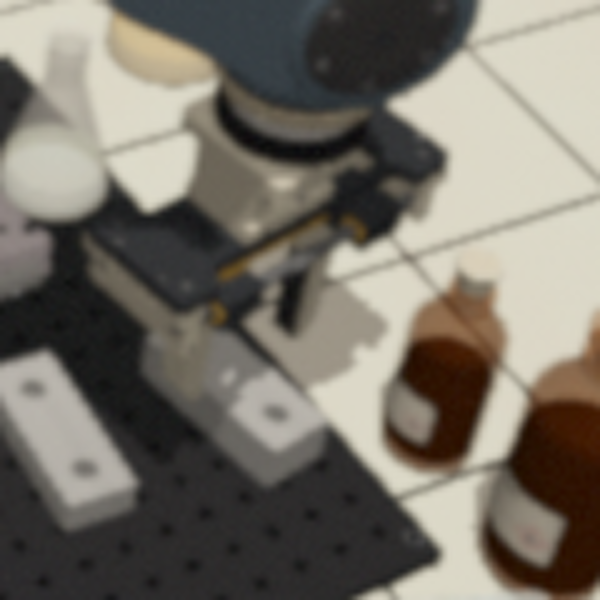

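```bash
R='python3 -m pendant'
$R '{"rotation":[[0,0,0],[0,0,0],[0,0,0]],"xyz":[[0,0,-3],[0,0,-3],[0,0,0]],"gripper":[70,70,70]}'
$R '{"rotation":[[0,0,0],[0,0,0],[0,0,0],[0,0,0],[0,0,0]],"xyz":[[0,0,0],[0,0,0],[0,0,0],[0,0,0],[0,0,0]],"gripper":[255,255,255,255,255]}'
$R '{"rotation":[[0,0,0],[0,0,0],[0,0,0]],"xyz":[[0,0,0],[0,0,0],[0,0,0]],"gripper":[255,255,255]}'
```

```text
t: 6.42
ee_pos: [690.3, -98.4, 32.0]
orientation: [[-0.212, 0.977, -0.001], [0.977, 0.212, 0.0], [0.0, -0.001, -1.0]]
force: [0.1, -1.1, 0.6]
opening: 67.7
t: 6.83
ee_pos: [690.7, -98.5, 32.9]
orientation: [[-0.212, 0.977, 0.0], [0.977, 0.212, -0.0], [-0.0, 0.0, -1.0]]
force: [-0.7, 0.1, -0.5]
opening: 38.4
t: 7.08
ee_pos: [690.7, -98.5, 32.8]
orientation: [[-0.212, 0.977, 0.0], [0.977, 0.212, 0.0], [0.0, 0.0, -1.0]]
force: [0.1, 0.6, 0.4]
opening: 19.1
```

```bash
R='python3 -m pendant'
$R '{"rotation":[[0,0,0],[0,0,0],[0,0,0]],"xyz":[[0,0,0],[0,0,0],[0,0,0]],"gripper":[255,255,255]}'
python3 f3.py 5
python3 - <<'E'
from h import *
a=cv2.imread('pics/side5.png')[190:290,360:480];cv2.imwrite('pics/s5c.png',cv2.resize(a,None,fx=6,fy=6,interpolation=2))
p=vision.snapshot('side');s=telemetry.read_state(); print(s['ee_pos'],s['opening'],pix(p,[s['ee_pos'],s['ee_pos']-[0,0,17]]))
E
```

```text
t: 7.33
ee_pos: [690.7, -98.5, 32.8]
orientation: [[-0.212, 0.977, 0.0], [0.977, 0.212, 0.0], [0.0, 0.0, -1.0]]
force: [0.2, 0.3, -0.9]
opening: 1.3
[690.67481249 -98.5175959   32.8177283 ] 0.6111219895313027 [[405.94099242 247.72686259]
 [405.05032969 251.82765742]]
```

View pics/s5c.png

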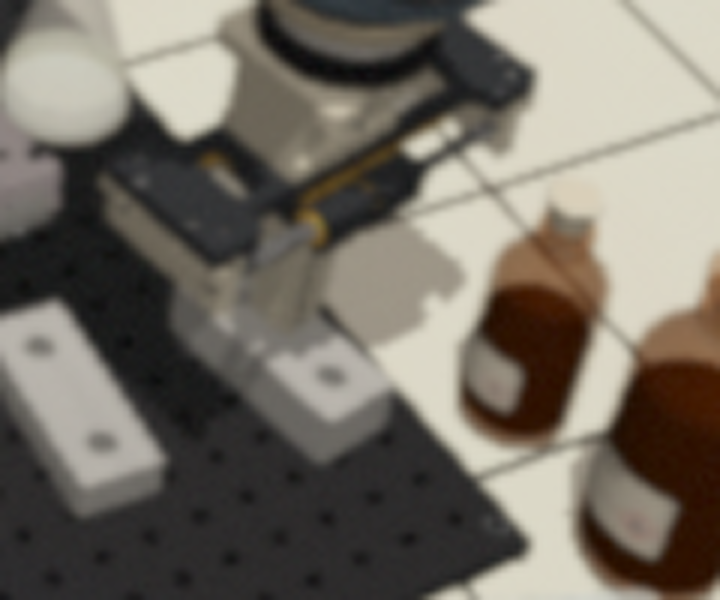

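```bash
R='python3 -m pendant'
$R '{"rotation":[[0,0,0],[0,0,0]],"xyz":[[0,0,-1],[0,0,0]],"gripper":[255,255]}'
$R '{"rotation":[[0,0,0],[0,0,0]],"xyz":[[0,0,-1.5],[0,0,0]],"gripper":[255,255]}'
$R '{"rotation":[[0,0,0],[0,0,0]],"xyz":[[0,0,-1.5],[0,0,0]],"gripper":[255,255]}'
```

```text
t: 7.65
ee_pos: [690.6, -98.5, 31.6]
orientation: [[-0.212, 0.977, -0.0], [0.977, 0.212, 0.0], [0.0, -0.0, -1.0]]
force: [-0.0, -0.1, 0.1]
opening: 0.5
t: 7.82
ee_pos: [690.6, -98.5, 30.0]
orientation: [[-0.212, 0.977, -0.0], [0.977, 0.212, 0.0], [0.0, -0.0, -1.0]]
force: [-0.2, 0.1, -0.0]
opening: 0.4
t: 7.98
ee_pos: [690.5, -98.5, 28.5]
orientation: [[-0.212, 0.977, -0.0], [0.977, 0.212, 0.0], [0.0, -0.0, -1.0]]
force: [-0.2, -0.6, -1.0]
opening: 0.8
```

```bash
R='python3 -m pendant'
$R '{"rotation":[[0,0,0],[0,0,0]],"xyz":[[0,0,-1.5],[0,0,0]],"gripper":[255,255]}' | sed -n '2p;4p'
$R '{"rotation":[[0,0,0],[0,0,0]],"xyz":[[0,0,-1.5],[0,0,0]],"gripper":[255,255]}'| sed -n '2p;4p'
$R '{"rotation":[[0,0,0],[0,0,0]],"xyz":[[0,0,-1.5],[0,0,0]],"gripper":[255,255]}'| sed -n '2p;4p'
```

```text
ee_pos: [690.6, -98.5, 27.0]
force: [-0.7, 0.3, -0.6]
ee_pos: [690.6, -98.5, 25.5]
force: [0.7, 0.5, 0.1]
ee_pos: [690.6, -98.4, 24.0]
force: [-0.0, 0.3, -0.3]
```

Run:
```python
from h import *
p=vision.snapshot('side');s=telemetry.read_state(); print(s['t'],s['ee_pos'],s['opening'],pix(p,[s['ee_pos']-[0,0,17]]))
a=p['img'][200:280,370:450,::-1];cv2.imwrite('pics/s6c.png',cv2.resize(a,None,fx=7.5,fy=7.5,interpolation=2))
```

```text
8.5333 [690.59279534 -98.46999149  24.16588267] 0.7530612717245615 [[404.56887656 253.882067  ]]
```

View pics/s6c.png

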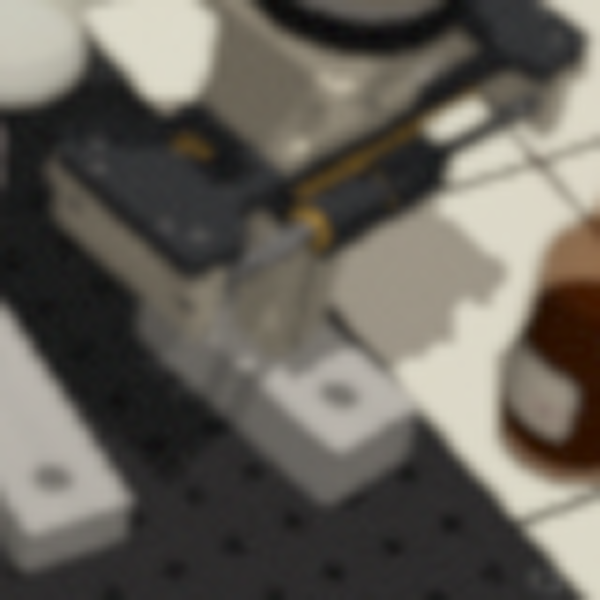

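```bash
R='python3 -m pendant'
for i in 1; do
$R '{"rotation":[[0,0,0],[0,0,0]],"xyz":[[0,0,-1.5],[0,0,0]],"gripper":[255,255]}' | sed -n '2p;4p'
$R '{"rotation":[[0,0,0],[0,0,0]],"xyz":[[0,0,-1.5],[0,0,0]],"gripper":[255,255]}'| sed -n '2p;4p'; done
```

```text
ee_pos: [690.9, -98.5, 23.2]
force: [-1.9, 0.3, 4.8]
ee_pos: [690.9, -98.6, 23.2]
force: [-7.6, 1.6, 16.3]
```

```bash
R='python3 -m pendant'
$R '{"rotation":[[0,0,0],[0,0,0],[0,0,0],[0,0,0],[0,0,0]],"xyz":[[0,0,12],[0,0,2],[0,0,0],[0,0,0],[0,0,0]],"gripper":[60,60,60,60,60]}'
$R '{"rotation":[[0,0,0],[0,0,0],[0,0,0],[0,0,0],[0,0,0]],"xyz":[[0,0,0],[0,0,0],[0,0,0],[0,0,0],[0,0,0]],"gripper":[60,60,60,60,60]}'
$R '{"rotation":[[0,0,0],[0,0,0],[0,0,0]],"xyz":[[0,0,-3],[0,0,-6],[0,0,-5]],"gripper":[60,60,60]}'
$R '{"rotation":[[0,0,0],[0,0,0],[0,0,0],[0,0,0]],"xyz":[[0,0,-5],[0,0,-4],[0,0,-3],[0,0,0]],"gripper":[60,60,60,60]}'
```

```text
t: 9.28
ee_pos: [690.5, -98.4, 34.8]
orientation: [[-0.212, 0.977, -0.001], [0.977, 0.212, 0.0], [0.0, -0.001, -1.0]]
force: [-1.0, -0.1, 0.1]
opening: 29.3
t: 9.7
ee_pos: [690.7, -98.5, 35.2]
orientation: [[-0.212, 0.977, -0.0], [0.977, 0.212, 0.0], [0.0, -0.0, -1.0]]
force: [-0.2, -0.4, -0.4]
opening: 62.5
t: 9.95
ee_pos: [690.6, -98.4, 20.6]
orientation: [[-0.212, 0.977, -0.0], [0.977, 0.212, 0.0], [0.0, -0.0, -1.0]]
force: [0.9, 0.2, -0.9]
opening: 70.8
t: 10.28
ee_pos: [690.3, -98.4, 8.4]
orientation: [[-0.212, 0.977, -0.001], [0.977, 0.212, 0.0], [0.0, -0.001, -1.0]]
force: [0.6, 0.3, -0.7]
opening: 71.2
```

```bash
R='python3 -m pendant'
$R '{"rotation":[[0,0,0],[0,0,0],[0,0,0],[0,0,0],[0,0,0]],"xyz":[[0,0,-4],[0,0,-2],[0,0,0],[0,0,0],[0,0,0]],"gripper":[60,255,255,255,255]}' 50
$R '{"rotation":[[0,0,0],[0,0,0],[0,0,0],[0,0,0]],"xyz":[[0,0,0],[0,0,0],[0,0,0],[0,0,0]],"gripper":[255,255,255,255]}'
```

```text
t: 10.7
ee_pos: [690.8, -98.5, 3.5]
orientation: [[-0.212, 0.977, 0.0], [0.977, 0.212, -0.0], [-0.0, 0.0, -1.0]]
force: [-0.1, 0.3, 0.7]
opening: 48.8
t: 11.03
ee_pos: [691.0, -98.5, 3.6]
orientation: [[-0.212, 0.977, 0.001], [0.977, 0.212, -0.0], [-0.0, 0.001, -1.0]]
force: [1.8, -0.8, 1.5]
opening: 39.4
```

```bash
R='python3 -m pendant'
$R '{"rotation":[[0,0,0],[0,0,0],[0,0,0],[0,0,0],[0,0,0]],"xyz":[[0,0,3],[0,0,12],[0,0,25],[0,0,10],[0,0,0]],"gripper":[255,255,255,255,255]}'
python3 f3.py 7
python3 - <<'E'
import cv2
a=cv2.imread('pics/side7.png')[190:290,340:460];cv2.imwrite('pics/s7c.png',cv2.resize(a,None,fx=6,fy=6,interpolation=2))
E
```

```text
t: 11.45
ee_pos: [692.3, -98.9, 56.7]
orientation: [[-0.212, 0.977, 0.005], [0.977, 0.212, -0.001], [-0.002, 0.004, -1.0]]
force: [0.6, -0.4, -3.2]
opening: 39.5
```

View pics/s7c.png

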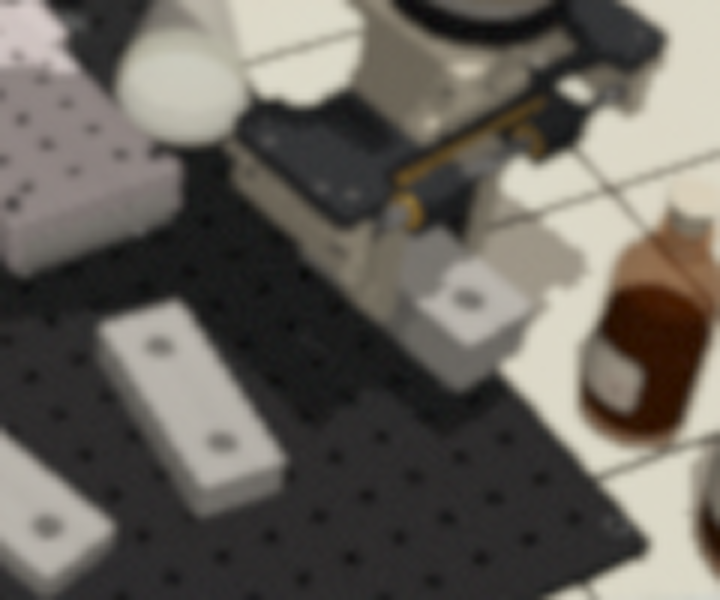

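Run:
```python
from h import *
import pickle; P=pickle.load(open('P1.pkl','rb')); p=P['side']
s=telemetry.read_state(); print(s['ee_pos'])
zb=12.7+s['ee_pos'][2]-3.5
print(world(p,[(417,254.7)],zb).round(1), world(p,[(416.7,246.7),(428.3,240)],zb+30).round(1))
b=np.array(s['ee_pos'][:2]); c,sn=np.cos(.213),np.sin(.213)
for sx in(-20,20): print('expected -y corner if centred',sx, b+[c*sx+sn*50, sn*sx-c*50])
```

```text
[690.54273528 -98.47158898  53.29796469]
[[ 687.  -151.1   62.5]] [[ 682.4 -148.    92.5]
 [ 722.9 -139.8   92.5]]
expected -y corner if centred -20 [ 681.56436509 -151.56950672]
expected -y corner if centred 20 [ 720.66041048 -143.11378471]
```

```bash
R='python3 -m pendant'
$R '{"rotation":[[0,0,-3],[0,0,-3],[0,0,-3],[0,0,-3.3],[0,0,0]],"xyz":[[-30,4,0],[-36,4,0],[-25,3,0],[-10.5,2,0],[0,0,0]],"gripper":[255,255,255,255,255]}'
$R '{"rotation":[[0,0,0],[0,0,0],[0,0,0],[0,0,0]],"xyz":[[0,0,-12],[0,0,-10],[0,0,-3],[0,0,0]],"gripper":[255,255,255,255]}'
python3 f3.py 8
python3 - <<'E'
import cv2
a=cv2.imread('pics/side8.png')[190:290,320:440];cv2.imwrite('pics/s8c.png',cv2.resize(a,None,fx=6,fy=6,interpolation=2))
E
```

```text
t: 11.97
ee_pos: [586.2, -84.9, 52.1]
orientation: [[0.004, 1.0, -0.004], [1.0, -0.004, 0.001], [0.001, -0.004, -1.0]]
force: [0.8, -0.3, -3.9]
opening: 39.9
t: 12.3
ee_pos: [588.7, -85.4, 26.3]
orientation: [[0.001, 1.0, -0.003], [1.0, -0.001, 0.001], [0.001, -0.003, -1.0]]
force: [0.1, 0.3, -3.4]
opening: 39.9
```

View pics/s8c.png

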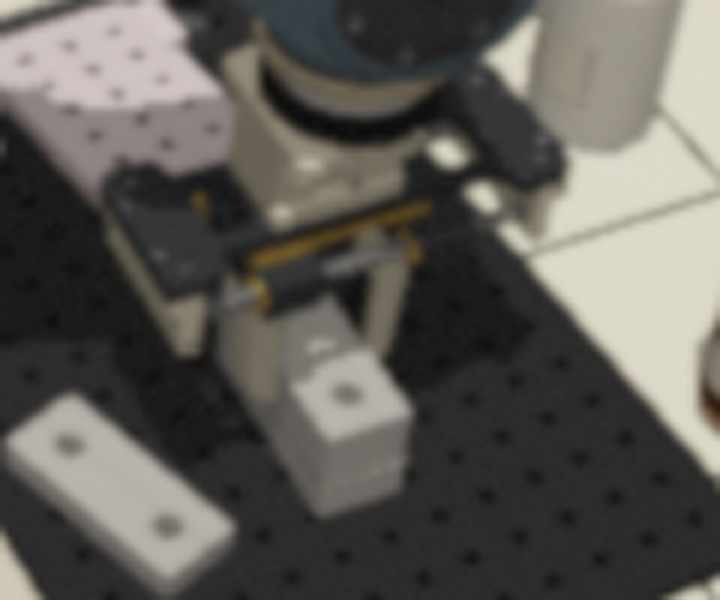

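```bash
R='python3 -m pendant'
$R '{"rotation":[[0,0,0],[0,0,0]],"xyz":[[0,0,-1.5],[0,0,0]],"gripper":[255,255]}'|sed -n '2p;4p'
$R '{"rotation":[[0,0,0],[0,0,0]],"xyz":[[0,0,-1],[0,0,0]],"gripper":[255,255]}'|sed -n '2p;4p'
```

```text
ee_pos: [589.4, -85.5, 26.8]
force: [0.2, -0.7, -3.0]
ee_pos: [589.2, -85.5, 25.9]
force: [-0.3, -0.4, -3.1]
```

```bash
R='python3 -m pendant'
$R '{"rotation":[[0,0,0],[0,0,0]],"xyz":[[0,0,-1],[0,0,0]],"gripper":[255,255]}'|sed -n '2p;4p'
$R '{"rotation":[[0,0,0],[0,0,0]],"xyz":[[0,0,-0.7],[0,0,0]],"gripper":[255,255]}'|sed -n '2p;4p'
```

```text
ee_pos: [589.3, -85.5, 24.9]
force: [0.2, -0.2, -3.9]
ee_pos: [589.3, -85.5, 24.8]
force: [-2.5, 0.7, 4.7]
```

```bash
R='python3 -m pendant'
$R '{"rotation":[[0,0,0],[0,0,0],[0,0,0],[0,0,0],[0,0,0]],"xyz":[[0,0,0.5],[0,0,0],[0,0,0],[0,0,0],[0,0,0]],"gripper":[80,80,80,80,80]}'
$R '{"rotation":[[0,0,0],[0,0,0],[0,0,0],[0,0,0],[0,0,0]],"xyz":[[0,0,-10],[0,0,-10],[0,0,-5],[0,0,-1],[0,0,0]],"gripper":[80,80,80,80,255]}' 30
$R '{"rotation":[[0,0,0],[0,0,0],[0,0,0],[0,0,0],[0,0,0]],"xyz":[[0,0,0],[0,0,0],[0,0,0],[0,0,0],[0,0,0]],"gripper":[255,255,255,255,255]}' 30
```

```text
t: 13.48
ee_pos: [589.2, -85.5, 24.6]
orientation: [[0.002, 1.0, 0.0], [1.0, -0.002, -0.0], [-0.0, 0.0, -1.0]]
force: [-0.7, -0.4, 0.7]
opening: 63.0
t: 13.9
ee_pos: [588.7, -85.4, -2.2]
orientation: [[0.002, 1.0, -0.001], [1.0, -0.002, 0.0], [0.0, -0.001, -1.0]]
force: [-0.4, 0.3, -0.2]
opening: 60.6
t: 14.32
ee_pos: [589.6, -85.6, -1.0]
orientation: [[0.002, 1.0, 0.001], [1.0, -0.002, -0.0], [-0.0, 0.001, -1.0]]
force: [1.7, -0.7, 0.5]
opening: 40.0
```

```bash
R='python3 -m pendant'
$R '{"rotation":[[0,0,0],[0,0,0],[0,0,1.8],[0,0,1.8],[0,0,0]],"xyz":[[0,0,0],[0,0,1.5],[0,0,0],[0,0,0],[0,0,-1]],"gripper":[255,255,255,255,255]}'
$R '{"rotation":[[0,0,0],[0,0,0],[0,0,0],[0,0,0],[0,0,0]],"xyz":[[0,0,-1],[0,0,0],[0,0,0],[0,0,0],[0,0,0]],"gripper":[255,80,80,80,80]}'
$R '{"rotation":[[0,0,0],[0,0,0],[0,0,0],[0,0,0],[0,0,0]],"xyz":[[0,0,15],[0,0,36],[-4,0,36],[-25,14,30],[-29,25,0]],"gripper":[80,80,80,140,255]}'
```

```text
t: 14.73
ee_pos: [588.2, -85.3, -1.0]
orientation: [[-0.063, 0.998, -0.002], [0.998, 0.063, 0.0], [0.001, -0.002, -1.0]]
force: [-6.3, 2.4, 10.6]
opening: 40.0
t: 15.15
ee_pos: [589.2, -85.5, -1.9]
orientation: [[-0.061, 0.998, 0.0], [0.998, 0.061, -0.0], [-0.0, 0.0, -1.0]]
force: [-0.0, -1.0, -0.6]
opening: 61.4
t: 15.57
ee_pos: [534.3, -48.0, 120.4]
orientation: [[-0.059, 0.998, 0.009], [0.998, 0.059, -0.002], [-0.002, 0.009, -1.0]]
force: [1.3, 0.9, -0.5]
opening: 55.0
```

```bash
python3 f3.py 9
python3 - <<'E'
from h import *
import pickle; P=pickle.load(open('P1.pkl','rb')); p=P['side']
for z in(140,144): print(z,world(P['side'],[(308.9,180)],z).round(1),world(P['top'],[(312.7,197.3)],z).round(1))
s=telemetry.read_state(); print(s['t'],s['ee_pos'])
for th in (0,.1,.2,.47):
    a=.26-th; by=165-120*np.sin(a); bx=-74.5
    print(th, (584.6+bx*.9982-.06*by).round(1),(-9.4+bx*.06+.9982*by).round(1),(25.2+120*np.cos(a)).round(1))
a=p['img'][160:300,280:430,::-1];cv2.imwrite('pics/s9c.png',cv2.resize(a,None,fx=5,fy=4.2,interpolation=2))
a=P['top']['img'][110:260,260:440,::-1];cv2.imwrite('pics/t9c.png',cv2.resize(a,None,fx=4,fy=4,interpolation=2))
E
```

```text
140 [[505.7 149.2 140. ]] [[501.5 140.3 140. ]]
144 [[503.9 144.8 144. ]] [[501.  140.2 144. ]]
15.6667 [528.13362115 -44.33809554 115.96771134]
0 502.2 120.0 141.2
0.1 501.5 131.7 143.7
0.2 500.8 143.7 145.0
0.47 498.8 175.8 142.6
```

View pics/s9c.png

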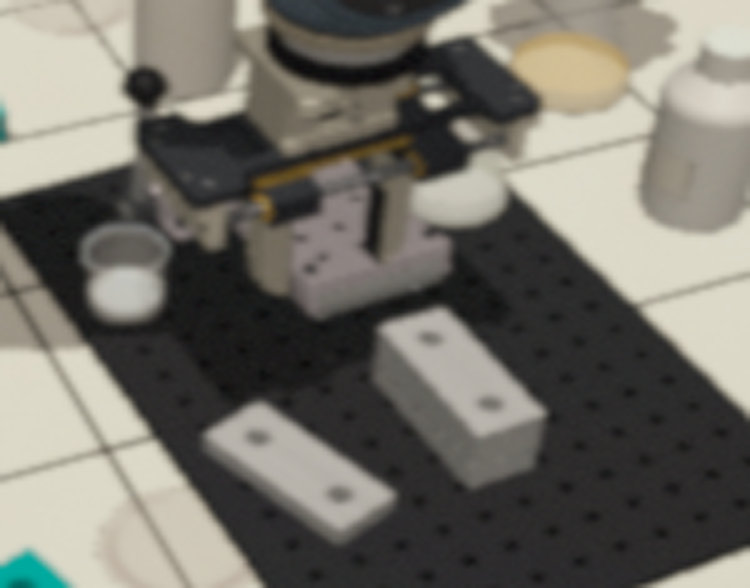

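View pics/t9c.png

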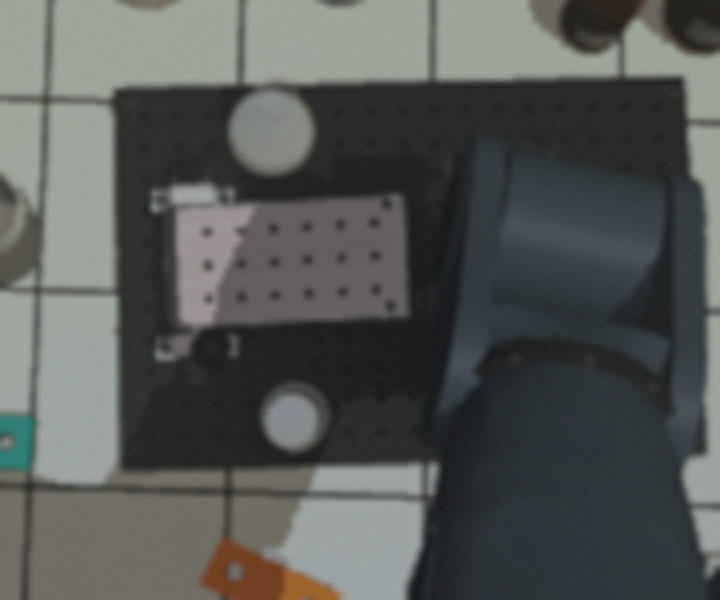

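```bash
R='python3 -m pendant'
$R '{"rotation":[[0,0,0],[0,0,0],[0,0,0],[0,0,0],[0,0,0]],"xyz":[[-10,35,0],[-8,37,0],[-6,37,-2],[-2,37,-1],[0,0,0]],"gripper":[255,255,255,255,255]}'
python3 f3.py 10
python3 - <<'E'
from h import *
import pickle; P=pickle.load(open('P1.pkl','rb'))
a=P['side']['img'][140:260,250:400,::-1];cv2.imwrite('pics/s10c.png',cv2.resize(a,None,fx=5,fy=5,interpolation=2))
E
```

```text
t: 16.08
ee_pos: [504.7, 104.1, 111.9]
orientation: [[-0.065, 0.998, -0.0], [0.998, 0.065, 0.001], [0.001, -0.0, -1.0]]
force: [0.6, -0.4, -0.1]
opening: 13.6
```

View pics/s10c.png

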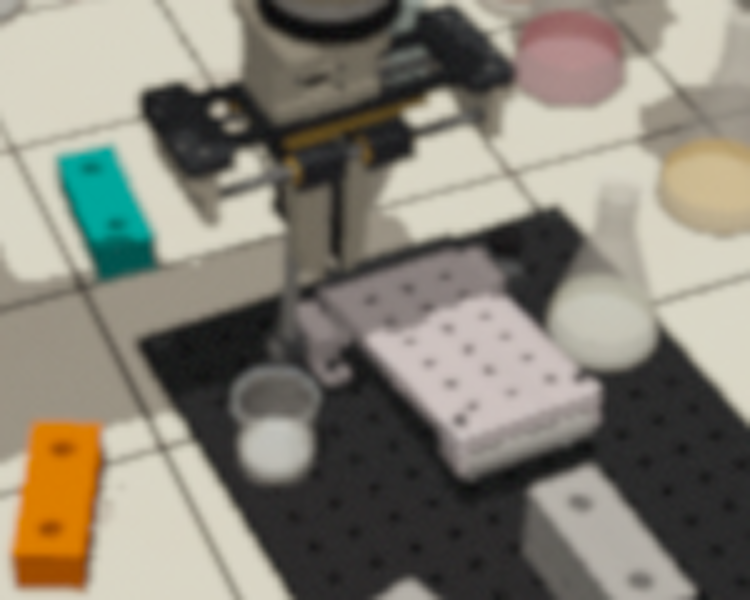

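```bash
R='python3 -m pendant'
$R '{"rotation":[[0,0,0],[0,0,0],[0,0,0],[0,0,0],[0,0,0]],"xyz":[[-2,0,0],[-2,0,0],[0,5,0],[0,5,0],[0,5,0]],"gripper":[255,255,255,255,255]}'
$R '{"rotation":[[0,0,0],[0,0,0],[0,0,0]],"xyz":[[0,5,0],[-1,5,0],[0,5,0]],"gripper":[255,255,255]}'
$R '{"rotation":[[0,0,0],[0,0,0],[0,0,0]],"xyz":[[0,4,0],[0,4,0],[0,4,0]],"gripper":[255,255,255]}'
```

```text
t: 16.6
ee_pos: [501.4, 114.4, 112.2]
orientation: [[-0.06, 0.998, 0.0], [0.998, 0.06, 0.0], [0.0, 0.0, -1.0]]
force: [-0.0, 0.4, 0.2]
opening: 0.4
t: 16.85
ee_pos: [501.1, 128.9, 113.0]
orientation: [[-0.062, 0.998, 0.002], [0.998, 0.062, -0.002], [-0.002, 0.002, -1.0]]
force: [-0.4, -11.6, 8.2]
opening: 0.5
t: 17.1
ee_pos: [501.0, 140.9, 113.0]
orientation: [[-0.062, 0.998, 0.002], [0.998, 0.062, -0.002], [-0.002, 0.002, -1.0]]
force: [-1.4, -10.4, 8.4]
opening: 0.4
```

```bash
python3 f3.py 11
python3 - <<'E'
from h import *
import pickle; P=pickle.load(open('P1.pkl','rb'))
a=P['side']['img'][140:260,250:400,::-1];cv2.imwrite('pics/s11c.png',cv2.resize(a,None,fx=5,fy=5,interpolation=2))
a=P['top']['img'][110:260,240:420,::-1];cv2.imwrite('pics/t11c.png',cv2.resize(a,None,fx=4,fy=4,interpolation=2))
E
```

```text
(no output)
```

View pics/s11c.png

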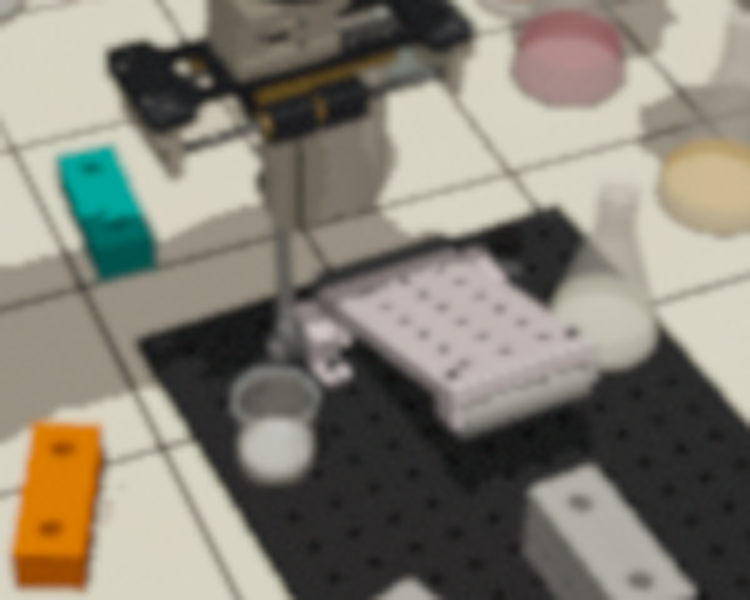

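View pics/t11c.png

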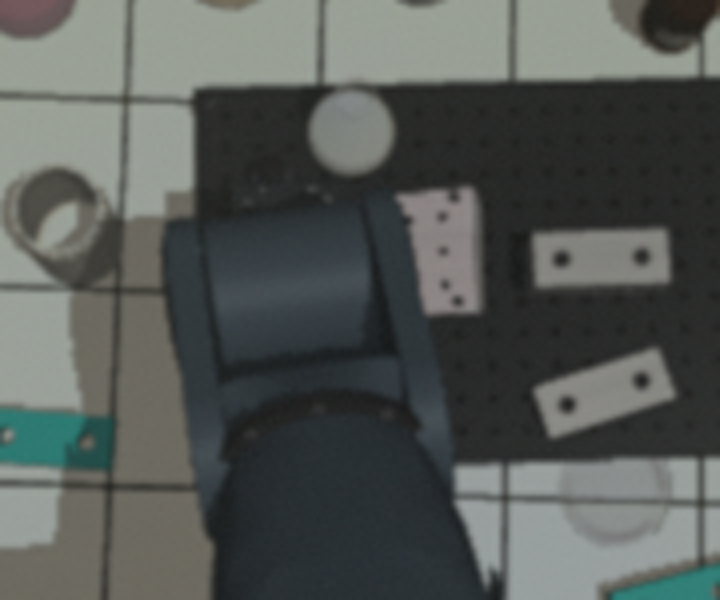

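```bash
R='python3 -m pendant'
$R '{"rotation":[[0,0,0],[0,0,0],[0,0,0],[0,0,0],[0,0,0]],"xyz":[[0,4,0],[0,4,0],[0,4,0],[-1,4,0],[0,0,0]],"gripper":[255,255,255,255,255]}'
python3 f3.py 12
python3 - <<'E'
from h import *
import pickle; P=pickle.load(open('P1.pkl','rb'))
a=P['side']['img'][140:260,270:420,::-1];cv2.imwrite('pics/s12c.png',cv2.resize(a,None,fx=5,fy=5,interpolation=2))
E
```

```text
t: 17.62
ee_pos: [500.0, 157.3, 112.3]
orientation: [[-0.062, 0.998, 0.002], [0.998, 0.062, -0.001], [-0.002, 0.002, -1.0]]
force: [3.8, -5.7, -0.5]
opening: 1.0
```

View pics/s12c.png

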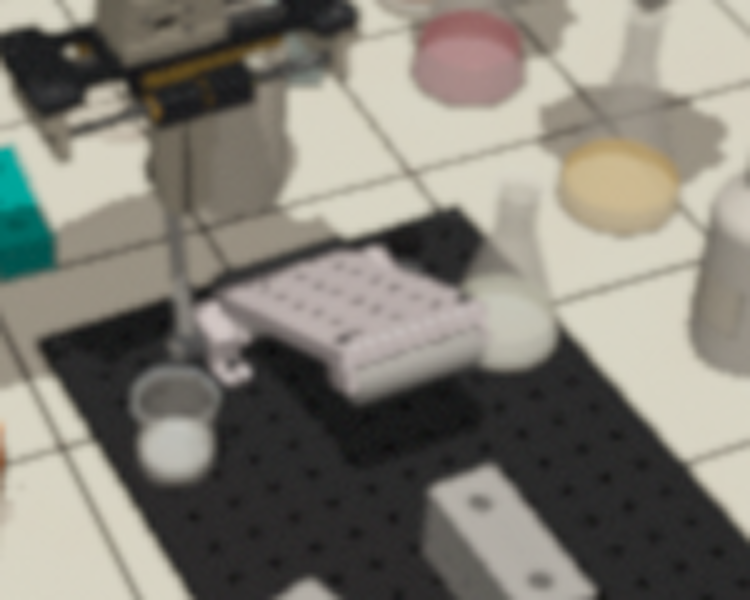

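```bash
cat > pl.py <<'E'
from h import *
def b2w(b): 
    b=np.atleast_2d(b); c,s=np.cos(.06),np.sin(.06); return np.c_[584.6+c*b[:,0]-s*b[:,1], -9.4+s*b[:,0]+c*b[:,1], b[:,2]]
def platept(th,x,r,h): # r from hinge toward free, h above line
    return [x,165-r*np.cos(th)+h*np.sin(th),25.2+r*np.sin(th)+h*np.cos(th)]
E
python3 - <<'E'
from pl import *
import pickle; P=pickle.load(open('P1.pkl','rb'));p=P['side']
for th in(.35,.4,.45,.5,.55): print(th,pix(p,b2w([platept(th,-45,162,24),platept(th,45,162,24)])).round(1).tolist(), pix(p,b2w([platept(th,-45,162,12),platept(th,45,162,12)])).round(1).tolist())
E
```

```text
0.35 [[339.9, 218.6], [368.6, 208.6]] [[340.4, 222.6], [369.0, 212.5]]
0.4 [[339.3, 215.8], [368.0, 205.8]] [[339.9, 219.8], [368.6, 209.8]]
0.45 [[338.6, 212.9], [367.4, 203.0]] [[339.3, 217.0], [368.1, 207.0]]
0.5 [[337.9, 210.0], [366.7, 200.1]] [[338.7, 214.2], [367.5, 204.2]]
0.55 [[337.0, 207.1], [366.0, 197.3]] [[338.0, 211.3], [366.8, 201.4]]
```

```bash
R='python3 -m pendant'
$R '{"rotation":[[0,0,0],[0,0,0],[0,0,0],[0,0,0],[0,0,0]],"xyz":[[0,-10,0],[0,-30,10],[5,-30,25],[14,-36,5],[14,-36,0]],"gripper":[255,255,255,255,255]}'
$R '{"rotation":[[0,0,0],[0,0,0],[0,0,0],[0,0,0],[0,0,0]],"xyz":[[14,-36,0],[14,-36,0],[14,-36,0],[14,-36,0],[4,-36,-10]],"gripper":[255,255,255,255,255]}'
```

```text
t: 18.13
ee_pos: [533.0, 14.0, 154.2]
orientation: [[-0.062, 0.998, 0.003], [0.998, 0.062, 0.0], [-0.0, 0.003, -1.0]]
force: [0.5, 0.1, 0.4]
opening: 0.7
t: 18.55
ee_pos: [594.0, -167.0, 143.6]
orientation: [[-0.061, 0.998, 0.003], [0.998, 0.061, -0.001], [-0.001, 0.003, -1.0]]
force: [0.5, -0.3, 0.7]
opening: 0.2
```

```bash
R='python3 -m pendant'
$R '{"rotation":[[0,0,0],[0,0,0],[0,0,0],[0,0,0],[0,0,0]],"xyz":[[0,0,-38],[0,0,-38],[0,0,-38],[0,0,-20],[0,0,-8]],"gripper":[255,255,255,255,255]}'
$R '{"rotation":[[0,0,0],[0,0,0]],"xyz":[[0,0,-2],[0,0,0]],"gripper":[255,255]}'
python3 f3.py 13
python3 - <<'E'
from h import *
import pickle; P=pickle.load(open('P1.pkl','rb'))
a=P['side']['img'][170:310,300:440,::-1];cv2.imwrite('pics/s13c.png',cv2.resize(a,None,fx=4.2,fy=4.2,interpolation=2))
E
```

```text
t: 18.97
ee_pos: [589.9, -164.0, -3.5]
orientation: [[-0.061, 0.998, -0.005], [0.998, 0.061, 0.002], [0.002, -0.005, -1.0]]
force: [0.4, 0.4, 0.2]
opening: 0.2
t: 19.13
ee_pos: [592.6, -164.7, -1.2]
orientation: [[-0.061, 0.998, 0.001], [0.998, 0.061, -0.0], [-0.0, 0.001, -1.0]]
force: [0.5, 0.3, 0.7]
opening: 0.7
```

View pics/s13c.png

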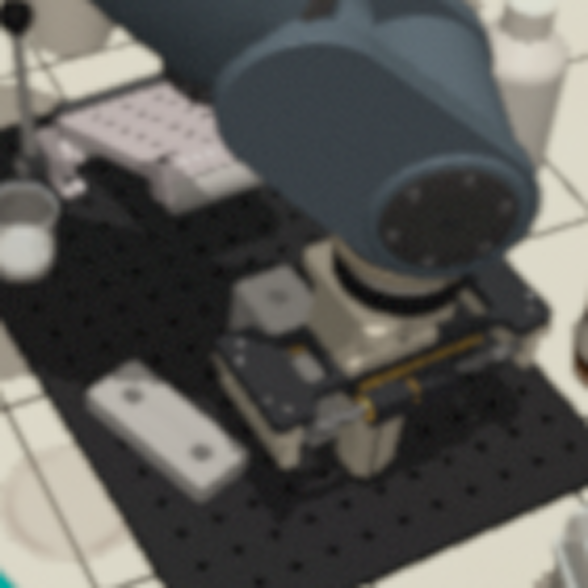

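```bash
R='python3 -m pendant'
$R '{"rotation":[[0,0,0],[0,0,0],[0,0,0],[0,0,0],[0,0,0]],"xyz":[[-0.5,9,0],[-0.5,6,0],[-0.3,5,0],[-0.3,5,0],[-0.3,5,0]],"gripper":[255,255,255,255,255]}'
$R '{"rotation":[[0,0,0],[0,0,0],[0,0,0],[0,0,0],[0,0,0]],"xyz":[[-0.5,8,0],[-0.5,8,0],[-0.5,8,0],[-0.5,8,0],[-0.5,8,0]],"gripper":[255,255,255,255,255]}'
$R '{"rotation":[[0,0,0],[0,0,0],[0,0,0],[0,0,0],[0,0,0]],"xyz":[[-0.5,8,0],[-0.5,8,0],[-0.5,8,0],[-0.5,8,0],[-0.5,5,0]],"gripper":[255,255,255,255,255]}'
python3 f3.py 14
python3 - <<'E'
from h import *
import pickle; P=pickle.load(open('P1.pkl','rb'))
a=P['side']['img'][150:290,280:420,::-1];cv2.imwrite('pics/s14c.png',cv2.resize(a,None,fx=4.2,fy=4.2,interpolation=2))
E
```

```text
t: 19.65
ee_pos: [591.1, -134.7, -0.9]
orientation: [[-0.062, 0.998, 0.002], [0.998, 0.062, -0.002], [-0.002, 0.002, -1.0]]
force: [0.6, -6.0, 2.1]
opening: 0.4
t: 20.07
ee_pos: [588.6, -94.6, -0.9]
orientation: [[-0.062, 0.998, 0.002], [0.998, 0.062, -0.002], [-0.002, 0.002, -1.0]]
force: [0.7, -6.1, 3.6]
opening: 0.4
t: 20.48
ee_pos: [586.1, -57.3, -0.9]
orientation: [[-0.062, 0.998, 0.002], [0.998, 0.062, -0.001], [-0.001, 0.002, -1.0]]
force: [0.8, -6.4, 3.5]
opening: 0.3
```

View pics/s14c.png

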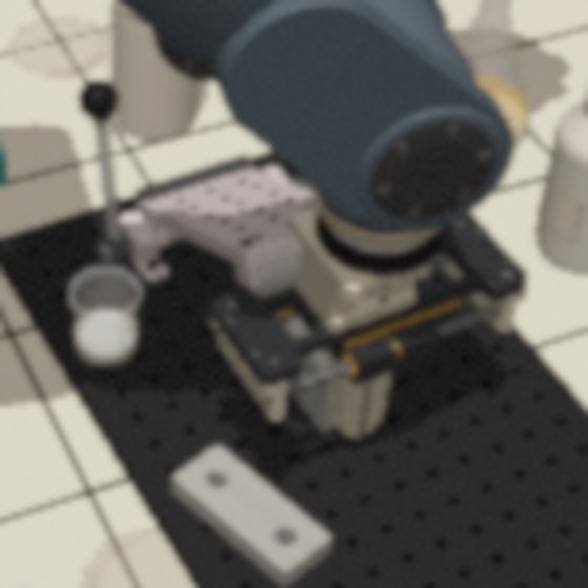

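```bash
R='python3 -m pendant'
$R '{"rotation":[[0,0,0],[0,0,0],[0,0,0],[0,0,0]],"xyz":[[-0.3,5,0],[-0.3,5,0],[-0.2,3,0],[0,0,0]],"gripper":[255,255,255,255]}'
$R '{"rotation":[[0,0,0],[0,0,0],[0,0,0],[0,0,0],[0,0,0]],"xyz":[[0.5,-10,0],[1,-30,0],[-30,-30,25],[-35,-10,20],[-38,0,10]],"gripper":[255,255,255,255,255]}'
$R '{"rotation":[[0,0,0],[0,0,0],[0,0,0]],"xyz":[[-38,-10,10],[-30,-10,0],[0,0,0]],"gripper":[255,255,255]}'
python3 f3.py 15
python3 - <<'E'
from h import *
import pickle; P=pickle.load(open('P1.pkl','rb'))
a=P['side']['img'][150:290,280:420,::-1];cv2.imwrite('pics/s15c.png',cv2.resize(a,None,fx=4.2,fy=4.2,interpolation=2))
a=P['top']['img'][110:260,280:430,::-1];cv2.imwrite('pics/t15c.png',cv2.resize(a,None,fx=4,fy=4,interpolation=2))
E
```

```text
t: 20.92
ee_pos: [584.9, -44.4, -1.4]
orientation: [[-0.062, 0.998, 0.001], [0.998, 0.062, -0.001], [-0.001, 0.001, -1.0]]
force: [1.5, -1.2, 1.2]
opening: 0.4
t: 21.33
ee_pos: [487.3, -122.3, 50.5]
orientation: [[-0.06, 0.998, 0.002], [0.998, 0.06, -0.001], [-0.001, 0.002, -1.0]]
force: [-0.4, -0.1, 0.8]
opening: 0.2
t: 21.58
ee_pos: [414.7, -140.4, 59.3]
orientation: [[-0.06, 0.998, -0.003], [0.998, 0.06, 0.001], [0.001, -0.003, -1.0]]
force: [0.8, -0.3, 0.1]
opening: 0.5
```

View pics/s15c.png

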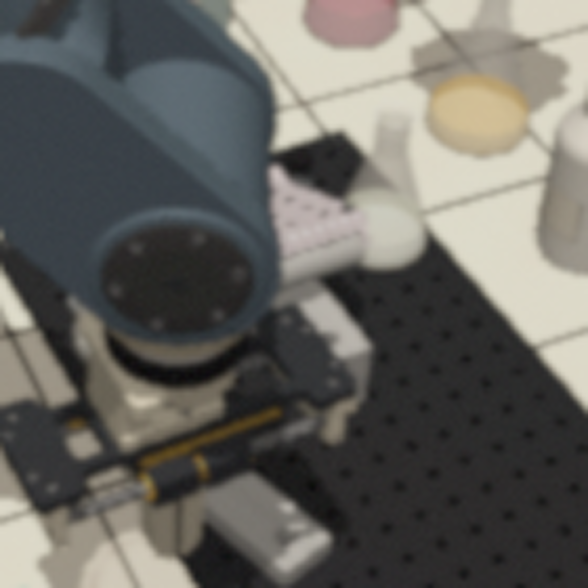

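View pics/t15c.png

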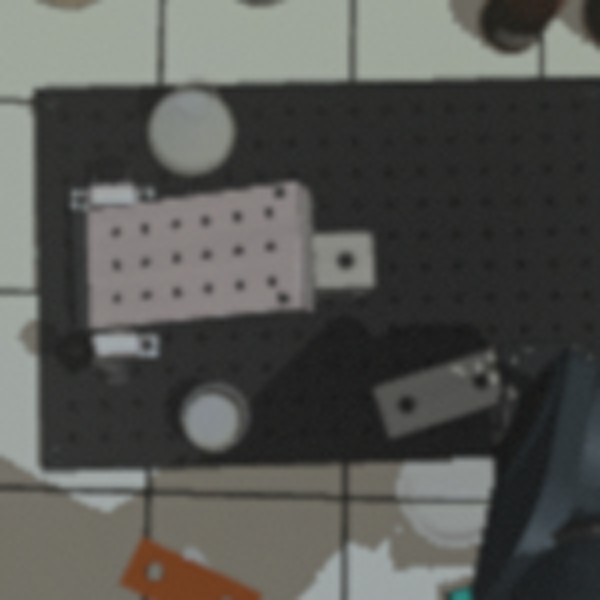

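```bash
cat > re.py <<'E'
from pl import *
from fit import edgefit, boardsegs, box
import pickle; P=pickle.load(open('P1.pkl','rb')); p=P['top']
def run(p,y0):
    def bsegs(v): return [s for i,s in enumerate(boardsegs(v)) if True]
    b,r,n=edgefit(p,bsegs,[585.2,-8.2,.06]); print('board',b.round(3),round(r,2))
    c,s=np.cos(b[2]),np.sin(b[2])
    def segs(v):
        bx,by,t=v
        q=lambda x,y:[b[0]+c*x-s*y,b[1]+s*x+c*y,64]
        R=lambda x,y:q(bx+x*np.cos(t)-y*np.sin(t),by+x*np.sin(t)+y*np.cos(t))
        return [(R(-20,0),R(20,0)),(R(-20,0),R(-20,30)),(R(20,0),R(20,30))]
    v,r,n=edgefit(p,segs,[0,y0,0],rng=4); print('rear edge bx,by,yaw',v.round(3),round(r,2),n)
run(p,-26)
E
python3 re.py
```

```text
Traceback (most recent call last):
  File "re.py", line 1, in <module>
    from pl import *
  File "pl.py", line 1, in <module>
    from h import *
  File "h.py", line 1, in <module>
    import numpy as np, cv2
  File "re.py", line 2, in <module>
    from fit import edgefit, boardsegs, box
  File "fit.py", line 2, in <module>
    from scipy.optimize import minimize, least_squares
AttributeError: module 're' has no attribute 'compile' (consider renaming 're.py' since it has the same name as the standard library module named 're' and prevents importing that standard library module)
```

```bash
mv re.py rear.py; rm -rf __pycache__; python3 rear.py
```

```text
board [ 5.85288e+02 -8.09800e+00  5.90000e-02] 0.36
rear edge bx,by,yaw [ -0.711 -27.901   0.042] 0.37 90
```

```bash
R='python3 -m pendant'
$R '{"rotation":[[0,0,0],[0,0,0],[0,0,0],[0,0,0],[0,0,0]],"xyz":[[0,0,38],[10,10,30],[25,25,4],[28,28,0],[28,28,0]],"gripper":[255,255,255,255,255]}'
$R '{"rotation":[[0,0,0],[0,0,0],[0,0,0],[0,0,0],[0,0,0]],"xyz":[[28,28,0],[25,28,0],[22,25,0],[0,0,0],[0,0,0]],"gripper":[255,255,255,255,255]}'
python3 f3.py 16
python3 - <<'E'
from h import *
import pickle; P=pickle.load(open('P1.pkl','rb'))
a=P['side']['img'][130:270,280:420,::-1];cv2.imwrite('pics/s16c.png',cv2.resize(a,None,fx=4.2,fy=4.2,interpolation=2))
E
```

```text
t: 22.1
ee_pos: [513.0, -47.5, 132.1]
orientation: [[-0.061, 0.998, 0.002], [0.998, 0.061, -0.0], [-0.0, 0.002, -1.0]]
force: [0.6, -0.9, -0.3]
opening: 0.5
t: 22.52
ee_pos: [586.6, 33.7, 130.5]
orientation: [[-0.064, 0.998, -0.001], [0.998, 0.064, 0.0], [0.0, -0.001, -1.0]]
force: [-0.6, -0.4, -1.0]
opening: 0.4
```

View pics/s16c.png

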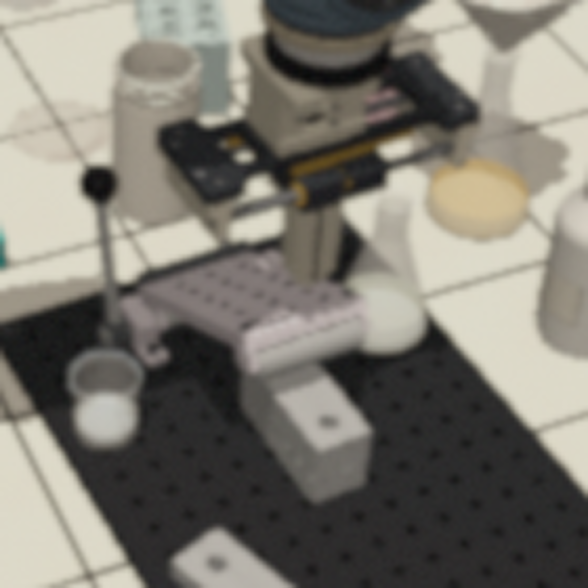

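```bash
R='python3 -m pendant'
$R '{"rotation":[[0,0,0],[0,0,0],[0,0,0],[0,0,0]],"xyz":[[-2,0,-15],[-1,0,-10],[0,0,-4],[0,0,0]],"gripper":[255,255,255,255]}'|sed -n '2p;4p'
$R '{"rotation":[[0,0,0],[0,0,0],[0,0,0]],"xyz":[[0,0,-2],[0,0,-2],[0,0,-2]],"gripper":[255,255,255]}'|sed -n '2p;4p'
$R '{"rotation":[[0,0,0],[0,0,0],[0,0,0]],"xyz":[[0,0,-2],[0,0,-2],[0,0,-2]],"gripper":[255,255,255]}'|sed -n '2p;4p'
```

```text
ee_pos: [582.0, 31.3, 101.6]
force: [0.8, -0.1, 0.0]
ee_pos: [583.2, 31.8, 97.0]
force: [1.7, -0.2, 4.0]
ee_pos: [582.8, 32.2, 90.3]
force: [-0.1, -1.1, 3.2]
```

Contact at about 97 and the plate is coming down.

```bash
R='python3 -m pendant'
$R '{"rotation":[[0,0,0],[0,0,0],[0,0,0]],"xyz":[[0,0,-2],[0,0,-2],[0,0,-1]],"gripper":[255,255,255]}'|sed -n '2p;4p'
$R '{"rotation":[[0,0,0],[0,0,0],[0,0,0]],"xyz":[[0,0,-1.5],[0,0,-1.5],[0,0,0]],"gripper":[255,255,255]}'|sed -n '2p;4p'
$R '{"rotation":[[0,0,0],[0,0,0]],"xyz":[[0,0,-1],[0,0,0]],"gripper":[255,255]}'|sed -n '2p;4p'
```

```text
ee_pos: [582.5, 32.2, 85.0]
force: [0.3, -0.5, 3.3]
ee_pos: [582.5, 32.2, 81.9]
force: [0.3, -0.2, 1.9]
ee_pos: [582.6, 32.1, 81.2]
force: [-0.1, -1.6, 2.3]
```

```bash
R='python3 -m pendant'
$R '{"rotation":[[0,0,0],[0,0,0]],"xyz":[[0,0,-1],[0,0,0]],"gripper":[255,255]}'|sed -n '2p;4p'
$R '{"rotation":[[0,0,0],[0,0,0]],"xyz":[[0,0,-1],[0,0,0]],"gripper":[255,255]}'|sed -n '2p;4p'
$R '{"rotation":[[0,0,0],[0,0,0]],"xyz":[[0,0,-1],[0,0,0]],"gripper":[255,255]}'|sed -n '2p;4p'
```

```text
ee_pos: [582.6, 32.1, 80.2]
force: [-0.1, -0.4, 3.2]
ee_pos: [582.7, 32.1, 79.4]
force: [0.2, -0.2, 4.4]
ee_pos: [582.8, 32.0, 79.0]
force: [-3.6, -1.9, 11.2]
```

```bash
R='python3 -m pendant'
$R '{"rotation":[[0,0,0],[0,0,0]],"xyz":[[0,0,-0.6],[0,0,0]],"gripper":[255,255]}'|sed -n '2p;4p'
$R '{"rotation":[[0,0,0],[0,0,0],[0,0,0],[0,0,0],[0,0,0]],"xyz":[[0,0,5],[0,0,25],[0,0,38],[-30,-20,10],[-35,-20,0]],"gripper":[255,255,255,255,255]}'
$R '{"rotation":[[0,0,0],[0,0,0],[0,0,0],[0,0,0],[0,0,0]],"xyz":[[-36,-20,0],[-36,-20,0],[-36,-20,0],[-36,-20,0],[0,-36,0]],"gripper":[255,255,255,255,255]}'
$R '{"rotation":[[0,0,0],[0,0,0],[0,0,0]],"xyz":[[0,-36,0],[0,-36,0],[0,0,0]],"gripper":[255,255,255]}'
python3 f3.py 17
python3 - <<'E'
from h import *
import pickle; P=pickle.load(open('P1.pkl','rb'))
a=P['side']['img'][150:290,280:420,::-1];cv2.imwrite('pics/s17c.png',cv2.resize(a,None,fx=4.2,fy=4.2,interpolation=2))
a=P['top']['img'][110:260,280:430,::-1];cv2.imwrite('pics/t17c.png',cv2.resize(a,None,fx=4,fy=4,interpolation=2))
E
python3 rear.py
```

```text
ee_pos: [582.9, 31.9, 78.9]
force: [-4.4, -2.4, 16.2]
t: 25.2
ee_pos: [519.1, -7.8, 158.1]
orientation: [[-0.063, 0.998, 0.005], [0.998, 0.063, -0.0], [-0.001, 0.005, -1.0]]
force: [-0.7, -0.8, 0.1]
opening: 0.2
t: 25.62
ee_pos: [367.2, -121.6, 154.6]
orientation: [[-0.063, 0.998, -0.005], [0.998, 0.063, 0.003], [0.003, -0.005, -1.0]]
force: [1.5, -0.2, -0.4]
opening: 0.8
t: 25.87
ee_pos: [373.6, -200.3, 155.9]
orientation: [[-0.058, 0.998, 0.001], [0.998, 0.058, -0.001], [-0.001, 0.001, -1.0]]
force: [-0.4, -0.0, -0.4]
opening: 0.5
board [ 5.85304e+02 -8.21500e+00  6.00000e-02] 0.38
rear edge bx,by,yaw [ -0.835 -27.798   0.037] 0.39 90
```

View pics/s17c.png

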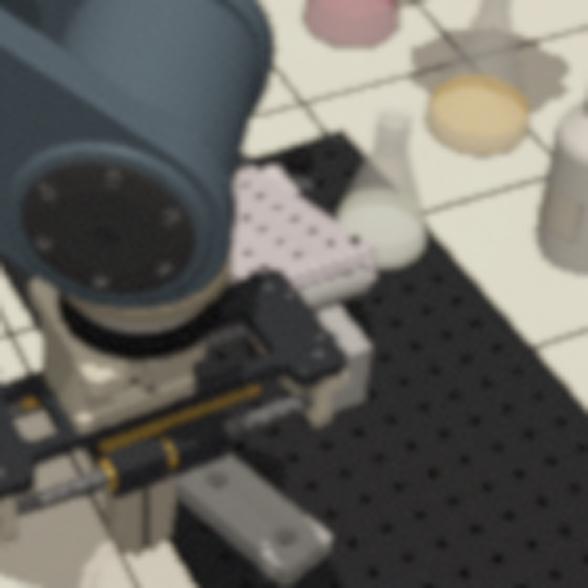

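View pics/t17c.png

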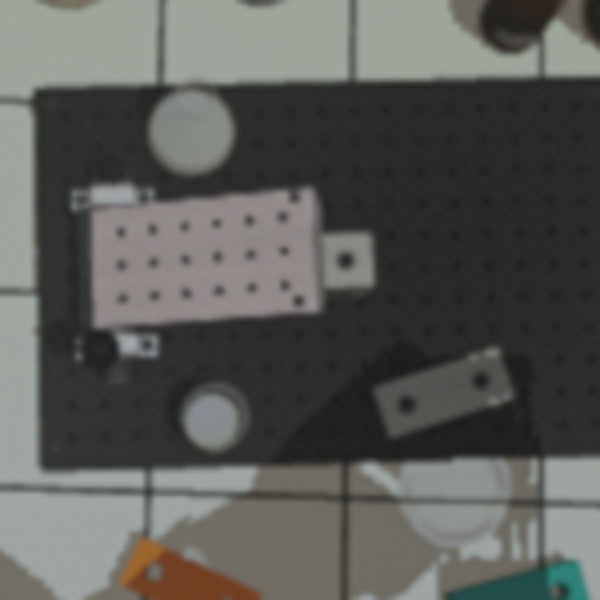

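```bash
R='python3 -m pendant'
$R '{"rotation":[[0,0,0],[0,0,0],[0,0,0],[0,0,0],[0,0,0]],"xyz":[[-8,38,8],[-8,38,8],[-8,38,8],[-8,38,0],[-4,38,0]],"gripper":[255,255,255,255,255]}'
$R '{"rotation":[[0,0,0],[0,0,0],[0,0,0],[0,0,0],[0,0,0]],"xyz":[[0,38,0],[0,38,0],[0,38,0],[0,38,0],[0,38,0]],"gripper":[255,255,255,255,255]}'
$R '{"rotation":[[0,0,0],[0,0,0],[0,0,0],[0,0,0],[0,0,0]],"xyz":[[-10,38,0],[-10,38,0],[-10,38,0],[-10,38,0],[0,0,0]],"gripper":[255,255,255,255,255]}'
python3 f3.py 18
python3 - <<'E'
from pl import *
import pickle; P=pickle.load(open('P1.pkl','rb'));p=P['side']
a=p['img'][150:270,280:430,::-1];cv2.imwrite('pics/s18c.png',cv2.resize(a,None,fx=5,fy=5,interpolation=2))
for th in(.3,.349,.4): print(th,((pix(p,b2w([platept(th,-45,162,24),platept(th,45,162,24)]))-[280,150])*5).round(0).tolist())
for l in('flask','small_beaker','jar'): print(l,[np.round(b['rect']) for b in spotter.boxes_of(p,l)][:1])
E
```

```text
t: 26.38
ee_pos: [335.9, -3.4, 179.8]
orientation: [[-0.062, 0.998, 0.0], [0.998, 0.062, 0.0], [0.0, 0.0, -1.0]]
force: [0.7, -0.3, 0.0]
opening: 0.4
t: 26.8
ee_pos: [335.9, 186.8, 179.6]
orientation: [[-0.063, 0.998, -0.0], [0.998, 0.063, 0.0], [0.0, -0.0, -1.0]]
force: [0.5, -1.4, -0.3]
opening: 0.3
t: 27.22
ee_pos: [294.5, 341.3, 179.6]
orientation: [[-0.067, 0.998, -0.0], [0.998, 0.067, 0.001], [0.001, -0.0, -1.0]]
force: [0.5, -0.1, -0.1]
opening: 0.4
0.3 [[302.0, 357.0], [445.0, 307.0]]
0.349 [[299.0, 343.0], [443.0, 293.0]]
0.4 [[296.0, 329.0], [440.0, 279.0]]
flask [array([360., 175., 381., 213.])]
small_beaker [array([296., 212., 314., 236.])]
jar [array([305., 139., 330., 184.])]
```

View pics/s18c.png

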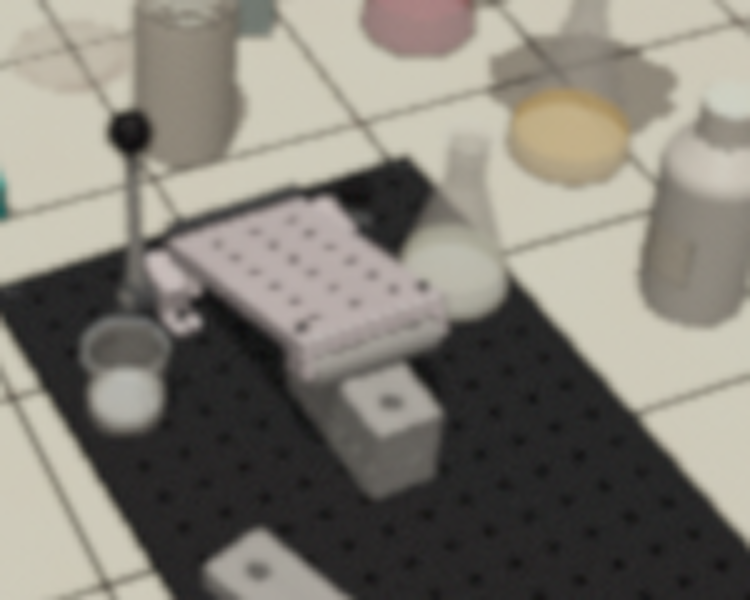

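```bash
python3 -c "
from plant import job; print(job.sign_off())"
```

```text
the job is handed in; nothing more can be done
None
```

The plate is set on a stack of the thick (30 mm) and medium (21.3 mm) blocks, 51.3 mm high, which gives 20°. I handed the job in at about 27 s of the 72 s allowed.

I stacked the thick block on the medium one, squared the stack to the board, and raised the plate to about 0.49 rad by the lever. Then I pushed the stack under from the open side and pressed the plate down until the roller met the stack, with a peak of about 16 N at the wrist. The thin block stayed where it was.

**Last checks**
- **Plate angle:** in the side view the front corners match about 0.33–0.35 rad, against a target of 0.349.
- **Stack position:** the middle of the stack is about 2 mm short of directly under the roller, as measured from the top view, and I left it there. It is turned about 2° from the plate's direction, partly measurement noise.
- **Bystanders:** the flask, small beaker and jar are still where they were, to within the few pixels the detector scatters. The robot was well clear of everything when I handed in.

**What went wrong or disagreed**
- The first two grasps, one on the medium block and one on the thick block, closed on air. The fingertips turned out to be about 36 mm higher than the TCP reading with the stated tip distance implies. I found this by a gentle touch on the thick block's top and used it from then on. Later contacts agreed with it.
- The two cameras disagreed by about 2–4 mm in position and made the blocks look about 3–5 mm too tall. The order of block heights was still clear, and setting the thick block down on the medium one met contact at the height a 21.3 mm block gives.

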